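# Wipe the glass chips off the scoring board with the scraper kept in the tilt-out bin

### The job

Tilt the blue bin forward by its handle until it is fully out and take the scraper block from it. Holding the scraper upright, press it gently on the white scoring board, so that its sprung lip yields about half-way and never strikes its stop hard, and wipe all five glass chips over the open front edge into the steel tray, never touching the chips with the fingers. Then stand the scraper upright on the cleared board and let go of it; leave the other things on the bench alone.

Things in the scene. Friction and masses are not known exactly. Their poses are not given: they have to be found in the camera images.
- board_top (a point): Centre of the flat white top of the fixed scoring board. x axis: from the open front edge (facing the robot) to the back; y: to the left; z up. The top reaches 110 mm to either side along x and 80 mm along y, and lies 45 mm above the bench.
- tray_floor (a point): Centre of the inner floor of the steel catch tray fixed under the board's open front edge, axes as the board's; 156 mm in front of the centre of the board's top. Inside 92 mm (x) by 182 mm (y); walls 4 mm, floor 4 mm and rim 34 mm above the bench (11 mm below the board's top).
- bin_pivot (a point): Middle of the bottom pivot of the tilt-out bin, on the front plane of its fixed grey case, 10 mm above the bench. x axis: into the case, level; y: along the pivot to the left; z up. The case is 186 mm wide, 74 mm deep and 123 mm high, open at the front; its roof covers the shut bin.
- bin (a joint): Tilt of the bin about its pivot: 0 shut (upright), grows as its top comes forward to the robot, 0.65 rad fully out against its stop. Stiff hinge (about 0.2 N m of friction): it stays where it is left.
- bin_handle (a point): Middle of the bin's handle, a round steel bar 10 mm thick and 90 mm long along y, 45 mm in front of the bin's front face and 93 mm above the pivot (bin upright), held by a stud of 8 mm at each end. Turns with the bin; x normal to the front face into the bin, z up along the face.
- scraper_grip (a point): Centre of the grip of the loose scraper block, 66 mm above its foot: an upright wooden grip 26 mm (x) by 32 mm (y), from 38 to 88 mm above the foot. z: up from foot to grip; y along the block. The block stands upright in the shut bin at the start, its long side along the bin; when the bin tilts it leans on the front wall and its top points forward and up.
- scraper_foot (a point): Centre of the flat underside (36 x 100 mm) of the scraper; axes as scraper_grip.
- chip1: Loose glass chip, dark green, three-cornered, 18 to 28 mm across, 6 mm thick, 12 g, lying flat on the board at the start; origin at the middle of its underside.
- chip1_mid (a point): Centre of the dark green, three-cornered chip, 3 mm above its underside.
- chip2: Loose glass chip, orange, four-cornered, 18 to 28 mm across, 6 mm thick, 12 g, lying flat on the board at the start; origin at the middle of its underside.
- chip2_mid (a point): Centre of the orange, four-cornered chip, 3 mm above its underside.
- chip3: Loose glass chip, dark blue, five-cornered, 18 to 28 mm across, 6 mm thick, 12 g, lying flat on the board at the start; origin at the middle of its underside.
- chip3_mid (a point): Centre of the dark blue, five-cornered chip, 3 mm above its underside.
- chip4: Loose glass chip, dark red, three-cornered, 18 to 28 mm across, 6 mm thick, 12 g, lying flat on the board at the start; origin at the middle of its underside.
- chip4_mid (a point): Centre of the dark red, three-cornered chip, 3 mm above its underside.
- chip5: Loose glass chip, teal, four-cornered, 18 to 28 mm across, 6 mm thick, 12 g, lying flat on the board at the start; origin at the middle of its underside.
- chip5_mid (a point): Centre of the teal, four-cornered chip, 3 mm above its underside.
- scraper: The scraper block, about 0.18 kg; origin at the centre of its underside, axes as scraper_grip. Under the grip a wooden body and a black sprung lip, together 36 mm (x) by 100 mm (y) and 38 mm high. The lip yields straight up against stiff springs, 6 N per mm, and strikes a stop after 3 mm.
- board: The board with rails and tray, one fixed piece; origin on the bench under the centre of the board's top. Rigid, fixed and level. Wooden rails 8 mm thick, 12 mm higher than the top, run along the left, right and back edges; the front edge (-x) is open.
- bin_case: The bin's grey case; origin on the bench below the pivot, axes as bin_pivot. Its blue bin has walls of 4 mm: front wall 98 mm high (outer face on the pivot), sides 70, back 60; inside 54 mm deep and 160 mm wide, its floor 4 mm above the pivot (bin upright).
- dropper_bottle: Small clear bottle with a dropper cap, 58 x 60 x 133 mm; origin under its middle (never handled; leave it where it stands).
- tin: Round brass-coloured tin, 62 mm wide, 24 mm high; origin under its middle (never handled; leave it where it stands).
- foil: Roll of copper foil, a flat ring 97 mm wide, 8 mm high; origin under its middle (never handled; leave it where it stands).

How it is judged:
On the way, in this order (a step that is already met when the one before it is completed fails the run):
1. The bin is tilted forward fully out (0.55 rad or more) (value of joint bin above 0.55 rad), for 0.2 s.
2. The scraper has been taken out of the bin (its foot more than 60 mm above the bin's pivot) (z of scraper_foot in the frame of bin_pivot above 0.06 m), for 0.1 s.
3. The scraper moves over the board upright (within 0.3 rad), its foot pressed on the top with 2 N or more (contact force between scraper and board above 2 N and linear speed of scraper above 0.015 m/s and angle between scraper_grip's own z axis and vertical below 0.3 rad and x of scraper_foot in the frame of board_top between -0.13 and 0.11 m and z of scraper_foot in the frame of board_top below 0.006 m), for 0.3 s.
4. All five chips lie in the tray (x of chip1_mid in the frame of tray_floor between -0.05 and 0.05 m and y of chip1_mid in the frame of tray_floor between -0.095 and 0.095 m and z of each of chip1_mid, chip2_mid, chip3_mid, chip4_mid, chip5_mid in the frame of tray_floor below 0.028 m and x of chip2_mid in the frame of tray_floor between -0.05 and 0.05 m and y of chip2_mid in the frame of tray_floor between -0.095 and 0.095 m and x of chip3_mid in the frame of tray_floor between -0.05 and 0.05 m and y of chip3_mid in the frame of tray_floor between -0.095 and 0.095 m and x of chip4_mid in the frame of tray_floor between -0.05 and 0.05 m and y of chip4_mid in the frame of tray_floor between -0.095 and 0.095 m and x of chip5_mid in the frame of tray_floor between -0.05 and 0.05 m and y of chip5_mid in the frame of tray_floor between -0.095 and 0.095 m), for 0.1 s.
At the end, for the whole second after the job is handed in: All five chips lie at rest inside the steel tray (below its rim), and the released scraper stands upright (within 0.1 rad) and at rest on the board's top, its foot on the surface within 4 mm (all of step 4 and linear speed of each of chip1, chip2, chip3, chip4, chip5, scraper below 0.03 m/s and x of scraper_foot in the frame of board_top between -0.11 and 0.11 m and y of scraper_foot in the frame of board_top between -0.08 and 0.08 m and z of scraper_foot in the frame of board_top between -0.004 and 0.004 m and angle between scraper_grip's own z axis and vertical below 0.1 rad); the robot touches nothing.
It fails at once if A finger touches a chip (contact force between the fingers and chip1 above 0.5 N or contact force between the fingers and chip2 above 0.5 N or contact force between the fingers and chip3 above 0.5 N or contact force between the fingers and chip4 above 0.5 N or contact force between the fingers and chip5 above 0.5 N).
It fails at once if The scraper is pressed on the board with more than 35 N (contact force between scraper and board above 35 N).
It fails at once if A bystander is moved by more than 30 mm (distance of any of dropper_bottle, tin, foil from where it was at the start of the episode above 0.03 m).
It also fails if it takes over 70 s, if anything falls off the work surface, if the arm or the gripper's body presses on something with over 40 N, if the wrist force passes 120 N, or if a joint passes its speed limit or range.

### The arm

A 6-joint arm with a two-finger parallel gripper is mounted at the origin on a cart in front of the work surface, level with it; the furniture and walls round the work are solid. World frame = base frame: x ahead of the robot, y to its left, z up, the work surface at z = 0. Lengths are in m, angles in rad, forces in N, time in s.
With the tool pointing down it reaches from about 0.35 to 0.85 m from the base axis. Payload 8.1 kg.
Tool frame: the origin (TCP) lies at the very end of the fingers, on their centre line; the grasp point (between the pads) lies 19 mm behind it (robot.pinch_z is the distance from the TCP to the grasp point, in m); x points along the fingers, z is the direction in which the jaws open and shut, and the axes are right-handed (so a half turn about x gives the same grasp; the last joint's range is limited). The gripper opens to 93 mm and grips with 3 to 60 N. Pads are 15 mm wide; open, the fingers measure 128 mm over their backs; the gripper's body (75 mm by 188 mm) begins 65 mm behind the grasp point.
Start: joints at [1.089, 0.13, 1.488, -0, 1.523, -0.085], TCP at [0.232, 0.553, 0.219] pointing down, gripper open.
Joint ranges: [-2.96, 2.96], [-0.89, 2.26], [0.02, 2.5], [-1.34, 4.48], [0, 2.73], [-2.66, 2.66]. Speed limits (rad/s): [2.39, 2.39, 2.79, 3.14, 3.14, 3.14].

### API

Orientations are given as a rotation vector (axis times angle).
In Python, from plant import robot, optics, ticket gives the robot as it stands.
- The arm moves only by the tool jog_arm, never from a script. Its argument "targets" is a list of rows, each a list of 7 numbers: the shift along the tool's x, y, z in cm, then the turn, a rotation vector about the tool's x, y, z in degrees, then the closure, from 0 (fully open) to 1 (shut). In form: [[dx, dy, dz, ax, ay, az, grip], ...]. A call has 1 to 5 rows; each row is the pose to reach, as a shift and turn from the pose measured when the call began, along the tool's axes at that moment; what a row does not reach only later rows make up. A row lasts 1/8 s, in which the tool goes at most 62.5 mm and 10.7 degrees, less where a joint would pass 70% of its speed; a pose out of reach is approached as far as the arm can. A call with a gripper value outside its range is refused whole. The fingers move at their own pace and stop on an object; "squeeze" is the grip in N (left out, the last holds). Time passes only in rows, so rows that repeat a pose let the fingers close. It gives the time, the measured TCP pose, the force and the opening at its end, in the units of the state.
- robot.read_state(): the state, without advancing time (a new reading comes with each control period).
- optics.read_camera(name): name is "side" or "top"; returns a dict with "frame" (400x640x3 uint8, red, green, blue), "vertical_fov" (degrees; the focal length in pixels is half the picture's height over the tangent of half this angle, whatever the lens; pixels are square), "cx", "cy" (the principal point, pixels), "R" (3x3) and "t" (3): a world point X has camera coordinates R X + t. Camera axes: x right, y down, z forward; pixel columns grow to the right and rows downward; lengths in m; the calibration is good to about 2 mm. A picture is of the moment at which its call begins. There is no depth.
- ticket.close_job(): hands the job in, once; it reports no verdict.
The state is a dict: "t": time; "q": joint angles; "dq": joint speeds; "joint_torque": joint torques, N m; "tool_pos": TCP position; "orientation": TCP orientation; "force": force on the tool from outside, world axes, zero at the start; "wrist_torque": the same for the moment, N m; "opening": finger opening in m.
Only numpy, scipy, OpenCV 4.12 (cv2) and the standard library are available. Lean on these libraries where they do the work, as an engineer would, in place of code of your own. Each camera call takes 0.05 s, during which the arm holds its last target.

## Working session

There is one attempt and no reset: what is moved stays moved. The work goes in short steps, Python scripts to look and compute and a tool call to move; the robot and the scene stay as the last step left them, time stands still between calls to the robot, and variables do not carry over. Pictures are saved under pics/ and viewed, and the job is handed in when it is done.

Besides the shell and the picture viewer there is one more tool, called after "Call:" as name(argument=value, ...) on one line, values as JSON. jog_arm: Moves the arm, as the interface text tells. Its arguments: {"type":"object","properties":{"targets":{"type":"array"},"squeeze":{"type":"number"}},"required":["targets"]}

```bash
ls; mkdir -p pics; python3 - <<'E'
from plant import robot, optics
import cv2,numpy as np
print(robot.read_state())
for n in("side","top"):
    c=optics.read_camera(n)
    print(n,c["vertical_fov"],c["cx"],c["cy"],np.array(c["R"]).round(4).tolist(),c["t"])
    print([k for k in c])
    cv2.imwrite(f"pics/a_{n}.png",c["frame"][:,:,::-1])
E
```

```text
pics
{'t': 0.0, 'q': array([ 1.08860043e+00,  1.31127742e-01,  1.48926697e+00,  3.29772808e-07,
        1.52298140e+00, -8.54112504e-02]), 'dq': array([ 0.00112305,  0.00064097,  0.00110813, -0.00114224, -0.00034148,
       -0.00056484]), 'joint_torque': array([-8.76996946e-04, -5.59837747e+01, -4.91757882e+01,  7.65200215e-02,
        3.53787281e-02, -1.71096799e-04]), 'tool_pos': array([0.23159938, 0.55289624, 0.21761416]), 'orientation': array([-0.91306271,  1.3727831 ,  0.91165063]), 'force': array([ 0.02954001, -0.0773744 ,  0.07433967]), 'wrist_torque': array([-0.00254984, -0.00057414, -0.04517006]), 'opening': 0.09317348160611792}
side 52.039651956756835 316.76650132970855 200.5260014646124 [[0.8918, -0.4517, -0.0249], [-0.2751, -0.4978, -0.8225], [0.3591, 0.7404, -0.5682]] [-0.35485207  0.33518369  0.79005378]
['frame', 'vertical_fov', 'cx', 'cy', 'R', 't']
top 46.831370133922874 325.50539482840213 192.74188389551622 [[0.0106, -0.9999, -0.0086], [-0.9933, -0.0095, -0.1156], [0.1155, 0.0097, -0.9933]] [0.23474419 0.518153   1.28228067]
['frame', 'vertical_fov', 'cx', 'cy', 'R', 't']
```

View pics/a_side.png

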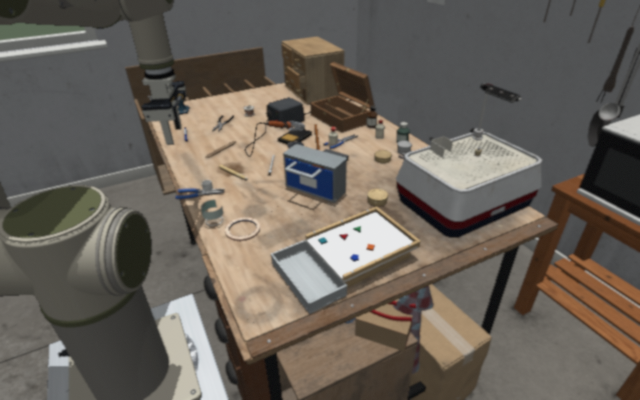

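View pics/a_top.png

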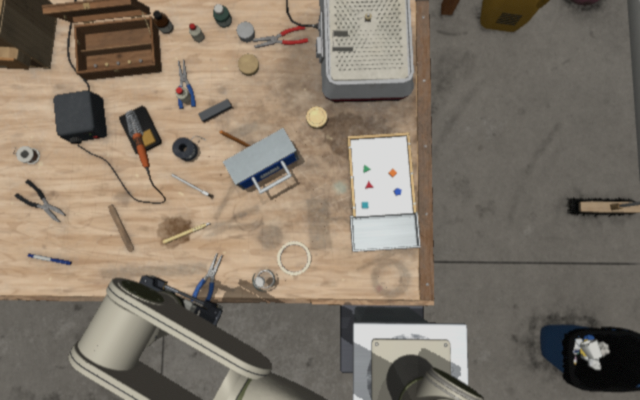

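```bash
cat > h.py <<'E'
import numpy as np,cv2
from scipy.spatial.transform import Rotation as Ro
def P(c):
    f=c["frame"].shape[0]/2/np.tan(np.radians(c["vertical_fov"])/2)
    return f,np.array(c["R"]),np.array(c["t"])
def proj(c,X):
    f,R,t=P(c); p=np.atleast_2d(X)@R.T+t
    return np.c_[c["cx"]+f*p[:,0]/p[:,2],c["cy"]+f*p[:,1]/p[:,2]]
def ray(c,uv,z):
    f,R,t=P(c); d=R.T@np.array([(uv[0]-c["cx"])/f,(uv[1]-c["cy"])/f,1]); o=-R.T@t
    return o+d*(z-o[2])/d[2]
def crop(c,x0,y0,w,h,s,name,pts=None):
    im=np.ascontiguousarray(c["frame"][y0:y0+h,x0:x0+w,::-1])
    im=cv2.resize(im,None,fx=s,fy=s,interpolation=cv2.INTER_CUBIC)
    if pts is not None:
        for p in pts: cv2.circle(im,(int((p[0]-x0+.5)*s),int((p[1]-y0+.5)*s)),2,(0,0,255),-1)
    cv2.imwrite(name,im)
def tri(ca,ua,cb,ub):
    A=[];
    for c,u in((ca,ua),(cb,ub)):
        f,R,t=P(c); K=np.array([[f,0,c["cx"]],[0,f,c["cy"]],[0,0,1]]); M=K@np.c_[R,t]
        A.append(M)
    X=cv2.triangulatePoints(A[0],A[1],np.array(ua,float).reshape(2,1),np.array(ub,float).reshape(2,1))
    return (X[:3]/X[3]).ravel()
E
python3 - <<'E'
from plant import optics
import pickle
from h import *
C={n:optics.read_camera(n) for n in("side","top")}
pickle.dump(C,open("c0.pkl","wb"))
crop(C["top"],210,110,220,150,3.6,"pics/b_top.png")
crop(C["side"],265,130,160,120,5,"pics/b_side1.png")
crop(C["side"],265,200,160,115,5,"pics/b_side2.png")
E
```

```text
(no output)
```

View pics/b_top.png

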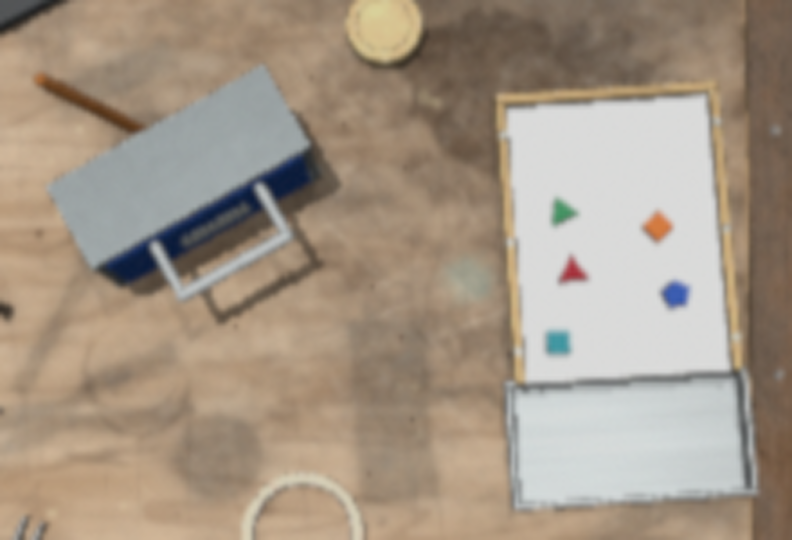

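View pics/b_side1.png

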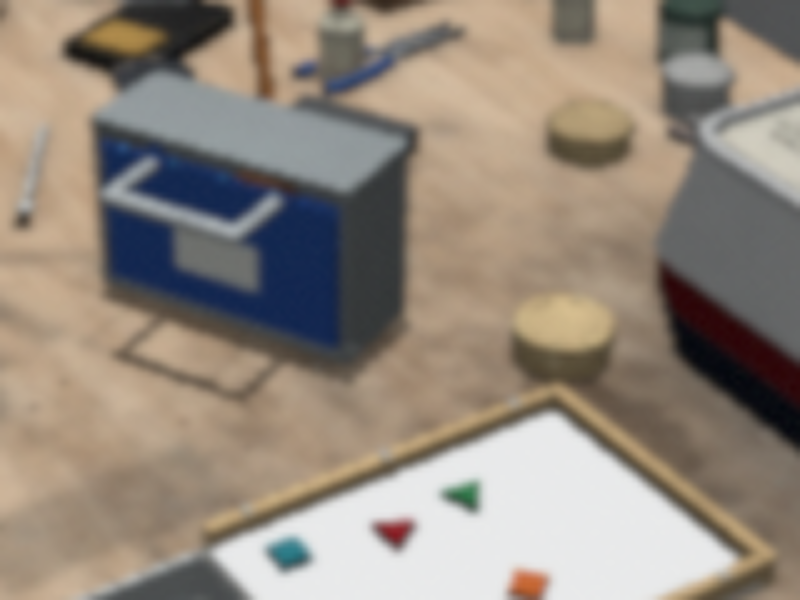

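View pics/b_side2.png

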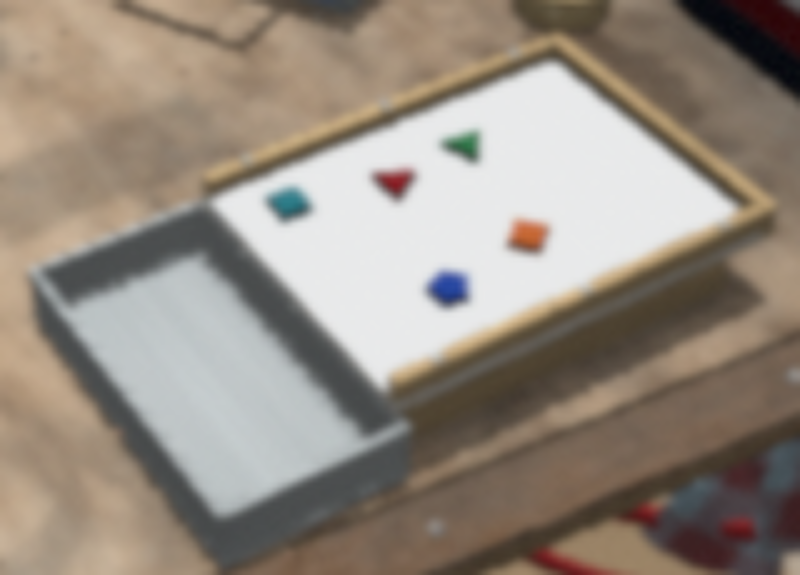

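```bash
cat > fit.py <<'E'
import pickle
from h import *
from scipy.optimize import least_squares
C=pickle.load(open("c0.pkl","rb"))
T=lambda u,v:(210+u/3.6-.5+.14,110+v/3.6-.5+.14)
S1=lambda u,v:(265+u/5-.4,130+v/5-.4)
S2=lambda u,v:(265+u/5-.4,200+v/5-.4)
def fit(obs,x0,extra=0):
    def r(p):
        o=[]
        cs,sn=np.cos(p[2]),np.sin(p[2])
        for n,uv,X in obs:
            X=X(p) if callable(X) else X
            W=[p[0]+cs*X[0]-sn*X[1],p[1]+sn*X[0]+cs*X[1],X[2]]
            o+=list(proj(C[n],W)[0]-uv)
        return np.array(o)
    s=least_squares(r,x0,loss="soft_l1"); return s.x,r(s.x).reshape(-1,2)
print("raw tray/board",ray(C["top"],T(498,97),.057),ray(C["top"],T(716,84),.057),ray(C["top"],T(514,508),.034),ray(C["top"],T(757,492),.034))
tr=lambda sx,sy:(-.156+sx*.05,sy*.095,.034)
bk=lambda sy:(lambda p:(.11+p[3],sy*(.08+p[3]),.057))
obs=[("top",T(498,97),bk(1)),("top",T(716,84),bk(-1)),("top",T(514,508),tr(-1,1)),("top",T(757,492),tr(-1,-1)),
("side",S2(558,33),bk(1)),("side",S2(775,207),bk(-1)),("side",S2(35,272),tr(-1,1)),("side",S2(410,428),tr(1,-1)),("side",S2(222,545),tr(-1,-1))]
p,r=fit(obs,[.6,-.1,0,.008]);print("board",p);print(r.round(1))
# case: front plane x=0, depth .074, width .186, height .123
k=lambda x,sy,z:(x,sy*.093,z)
hd=lambda sy:(-.045,sy*.045,.103)
obs=[("top",T(48,187),k(.074,1,.123)),("top",T(263,66),k(.074,-1,.123)),("top",T(310,146),k(0,-1,.123)),("top",T(96,270),k(0,1,.123)),
("side",S1(350,192),k(0,-1,.123)),("side",S1(412,133),k(.074,-1,.123)),("side",S1(95,122),k(0,1,.123)),("side",S1(160,68),k(.074,1,.123)),
("top",T(180,295),hd(1)),("top",T(290,237),hd(-1)),("side",S1(106,190),hd(1)),("side",S1(240,233),hd(-1))]
q,r=fit(obs,[.5,.2,.4]);print("case",q);print(r.round(1))
chips=dict(c1=((565,212),(463,146)),c2=((657,227),(528,236)),c3=((675,294),(449,288)),c4=((573,271),(395,183)),c5=((558,342),(289,203)))
Rz=np.array([[np.cos(p[2]),np.sin(p[2])],[-np.sin(p[2]),np.cos(p[2])]])
for n,(a,b) in chips.items():
    A=ray(C["top"],T(*a),.05)[:2]-p[:2];B=ray(C["side"],S2(*b),.05)[:2]-p[:2]
    print(n,(Rz@A).round(4),(Rz@B).round(4))
E
python3 fit.py
```

```text
raw tray/board [0.67311295 0.17791163 0.057     ] [0.68499146 0.0069417  0.057     ] [0.35290779 0.16298554 0.034     ] [ 0.36724581 -0.02551374  0.034     ]
board [0.56388696 0.0820655  0.0750625  0.00575017]
[[ 0.6  0.1]
 [ 0.6 -0.3]
 [ 0.6  0.6]
 [ 0.9  0.6]
 [ 0.1 -0.1]
 [-0.  -1. ]
 [-1.3 -1. ]
 [ 0.6 -0.5]
 [-0.1 -5.5]]
case [0.57109861 0.39746718 0.53426892]
[[-0.6 -0.5]
 [ 0.4 -1. ]
 [ 0.9  0.1]
 [-0.6  0.3]
 [-0.3 -0.2]
 [-0.2  0.8]
 [-1.4 -1.4]
 [-0.7 -0.1]
 [ 1.2 -0.2]
 [-0.2 -0.7]
 [ 0.8  0.9]
 [-0.7  0.2]]
c1 [0.0226 0.0411] [0.0185 0.0402]
c2 [ 0.006  -0.0297] [ 0.0038 -0.0342]
c3 [-0.0474 -0.0394] [-0.0503 -0.0438]
c4 [-0.0243  0.0384] [-0.0279  0.0345]
c5 [-0.0789  0.0542] [-0.0813  0.0504]
```

```bash
cat >> h.py <<'E'
CASE=np.array([0.5711,0.3975,0.010]); CY=0.5343
BOARD=np.array([0.5639,0.0821,0.045]); BY=0.0751
def frame(xdir,zdir):
    x=np.array(xdir,float);x/=np.linalg.norm(x);z=np.array(zdir,float);z-=x*(x@z);z/=np.linalg.norm(z)
    return np.c_[x,np.cross(z,x),z]
def Rz(a):return Ro.from_euler("z",a).as_matrix()
def caseR(th=0): # bin frame rotated forward by th
    return Rz(CY)@Ro.from_euler("y",-th).as_matrix()
def cur():
    from plant import robot
    s=robot.read_state(); return s,Ro.from_rotvec(s["orientation"]).as_matrix(),np.array(s["tool_pos"])
def rel(Rt,pt,R=None,p=None,q=True):
    if R is None: s,R,p=cur()
    d=R.T@(np.array(pt)-p)*100; a=np.degrees(Ro.from_matrix(R.T@Rt).as_rotvec())
    r=list(d.round(2))+list(a.round(1)); 
    if q: print("rel",[float(v) for v in r],"rows",max(np.linalg.norm(d)/6.2,np.linalg.norm(a)/10.5).round(2))
    return r
def near(Rt):
    s,R,p=cur(); B=Rt@np.diag([1,-1,-1])
    return min((Rt,B),key=lambda M:Ro.from_matrix(R.T@M).magnitude())
E
cat >> h.py <<'E'
def st():
    s,R,p=cur(); print("t",round(s["t"],2),"pos",p.round(4),"F",np.array(s["force"]).round(2),"op",round(s["opening"],4),"q",np.array(s["q"]).round(2)); return s,R,p
E
python3 - <<'E'
from h import *
import pickle
C=pickle.load(open("c0.pkl","rb"))
for n,u in(("ring",(294,258)),("jar",(264,280)),("tin",(317,118))): print(n,ray(C["top"],u,.02).round(3))
s,R,p=st(); print(R.round(3))
hp=CASE+caseR()@[-.045,0,.093]; print(hp)
Rt=near(frame([0,0,-1],caseR()[:,0]))
rel(Rt,[hp[0],hp[1],.18]); rel(Rt,[hp[0],hp[1],hp[2]-.017])
E
```

```text
ring [0.331 0.327 0.02 ]
jar [0.269 0.41  0.02 ]
tin [0.737 0.267 0.02 ]
t 0.2 pos [0.2317 0.5531 0.218 ] F [ 0.88 -0.74  0.66] op 0.0931 q [ 1.09  0.13  1.49 -0.    1.52 -0.09]
[[-0.001 -0.922  0.386]
 [-0.001  0.386  0.922]
 [-1.     0.    -0.001]]
[0.53237186 0.37458426 0.103     ]
rel [3.8, -34.63, -4.84, 36.7, -0.1, 0.0] rows 5.67
rel [13.2, -34.63, -4.83, 36.7, -0.1, 0.0] rows 6.03
```

Call:
jog_arm(targets=[[0, -6, -0.8, 7, 0, 0, 0.62], [0, -12, -1.6, 14, 0, 0, 0.62], [0, -18, -2.5, 21, 0, 0, 0.62], [0, -24, -3.4, 28, 0, 0, 0.62], [2, -30, -4.2, 33, 0, 0, 0.62]], squeeze=15)

```text
t: 0.82
tool_pos: [0.4937, 0.3984, 0.2002]
orientation: [-0.465, 1.517, 0.466]
force: [0.3, 1.3, 0.3]
opening: 0.0478
```

```bash
python3 - <<'E'
from h import *
s,R,p=st()
hp=CASE+caseR()@[-.045,0,.093]
Rt=near(frame([0,0,-1],caseR()[:,0]))
rel(Rt,[hp[0],hp[1],.16]); rel(Rt,[hp[0],hp[1],hp[2]-.017])
E
```

```text
t 0.82 pos [0.4937 0.3984 0.2002] F [0.31 1.27 0.26] op 0.0478 q [ 0.6   0.23  1.41 -0.    1.5   0.  ]
rel [4.03, -4.14, 1.86, 3.5, 0.2, 0.0] rows 0.98
rel [11.43, -4.14, 1.84, 3.5, 0.2, 0.0] rows 1.98
```

Call:
jog_arm(targets=[[3, -4.1, 1.85, 3.5, 0, 0, 0.62], [3, -4.1, 1.85, 3.5, 0, 0, 0.62]])

```text
t: 1.08
tool_pos: [0.5331, 0.3712, 0.1663]
orientation: [-0.416, 1.533, 0.413]
force: [-0.6, 0.1, 1.0]
opening: 0.0357
```

```bash
python3 - <<'E'
from plant import optics
from h import *
s,R,p=st()
hp=CASE+caseR()@[-.045,0,.093]
Rt=near(frame([0,0,-1],caseR()[:,0]))
rel(Rt,[hp[0],hp[1],hp[2]-.017])
c=optics.read_camera("side");crop(c,240,90,160,120,5,"pics/c.png",proj(c,[hp,p]))
E
```

```text
t 1.07 pos [0.5331 0.3712 0.1663] F [-0.6   0.07  0.99] op 0.0357 q [ 0.53  0.29  1.4  -0.    1.45  0.  ]
rel [8.03, 0.34, 0.13, -0.3, -0.2, 0.1] rows 1.3
```

View pics/c.png

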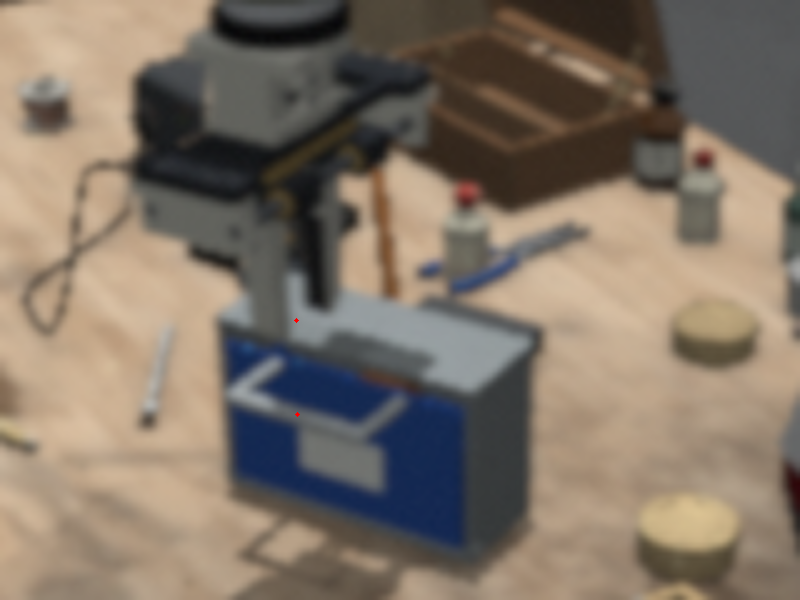

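The picture shows the projected TCP between the fingertips (297,320) and the projected handle point on the bar (297,413). I'll go down and grip it.

Call:
jog_arm(targets=[[3, 0.3, 0.1, 0, 0, 0, 0.62], [6, 0.3, 0.1, 0, 0, 0, 0.62], [8, 0.3, 0.1, 0, 0, 0, 0.62], [8, 0.3, 0.1, 0, 0, 0, 0.95], [8, 0.3, 0.1, 0, 0, 0, 0.95]], squeeze=20)

```text
t: 1.75
tool_pos: [0.532, 0.3769, 0.0897]
orientation: [-0.416, 1.529, 0.417]
force: [0.8, -0.3, 0.1]
opening: 0.0198
```

Call:
jog_arm(targets=[[0, 0, 0, 0, 0, 0, 0.95], [0, 0, 0, 0, 0, 0, 0.95]])

```text
t: 2.0
tool_pos: [0.5312, 0.3764, 0.0908]
orientation: [-0.417, 1.531, 0.416]
force: [-7.9, -5.5, 4.4]
opening: 0.0094
```

```bash
python3 - <<'E'
from h import *
s,R,p=st()
# grip relation in bin frame at th=0
B=caseR(0); rp=B.T@(p-CASE); rR=B.T@R
print("grasp pt in bin",(rp+rR[:,0]*-.019).round(4))
for th in(.12,.24,.36,.48,.60,.68):
    Bt=caseR(th); print(th,end=" "); rel(Bt@rR,CASE+Bt@rp,R,p)
E
```

```text
t 2.0 pos [0.5312 0.3764 0.0908] F [-7.85 -5.46  4.39] op 0.0094 q [ 0.54  0.35  1.47 -0.    1.32  0.01]
grasp pt in bin [-0.0451  0.0022  0.0998]
0.12 rel [0.6, -0.0, -0.93, 0.0, -6.9, 0.0] rows 0.65
0.24 rel [1.31, -0.0, -1.79, 0.0, -13.8, 0.0] rows 1.31
0.36 rel [2.11, -0.01, -2.55, 0.0, -20.6, 0.1] rows 1.96
0.48 rel [3.0, -0.01, -3.22, 0.0, -27.5, 0.1] rows 2.62
0.6 rel [3.96, -0.01, -3.77, 0.0, -34.4, 0.1] rows 3.27
0.68 rel [4.64, -0.01, -4.07, 0.0, -39.0, 0.1] rows 3.71
```

Call:
jog_arm(targets=[[0.3, 0, -0.5, 0, -3.5, 0, 0.95], [0.6, 0, -0.9, 0, -7, 0, 0.95], [0.9, 0, -1.4, 0, -10.3, 0, 0.95], [1.3, 0, -1.8, 0, -13.8, 0, 0.95], [1.7, 0, -2.2, 0, -17.2, 0, 0.95]])

```text
t: 2.62
tool_pos: [0.5136, 0.3661, 0.0754]
orientation: [-0.336, 1.234, 0.458]
force: [10.0, 6.1, -10.3]
opening: 0.0095
```

```bash
python3 - <<'E'
from h import *
s,R,p=st()
print(np.degrees(np.arccos(-R[2,0])))
E
```

```text
t 2.62 pos [0.5136 0.3661 0.0754] F [  9.97   6.07 -10.27] op 0.0095 q [ 0.54  0.05  1.88 -0.    0.91  0.01]
17.50504431213893
```

```bash
python3 - <<'E'
from h import *
s,R,p=st()
B=caseR(0); p0=np.array([.5312,.3764,.0908]); R0=Ro.from_rotvec([-.417,1.531,.416]).as_matrix()
rp=B.T@(p0-CASE); rR=B.T@R0
for th in(.38,.46,.54,.62,.70):
    Bt=caseR(th); print(th,end=" "); rel(Bt@rR,CASE+Bt@rp,R,p)
E
```

```text
t 2.62 pos [0.5136 0.3661 0.0754] F [  9.97   6.07 -10.27] op 0.0095 q [ 0.54  0.05  1.88 -0.    0.91  0.01]
0.38 rel [0.49, -0.01, -0.83, 0.0, -4.2, 0.0] rows 0.4
0.46 rel [0.92, -0.02, -1.43, 0.0, -8.8, 0.0] rows 0.84
0.54 rel [1.4, -0.02, -1.99, 0.0, -13.4, 0.1] rows 1.28
0.62 rel [1.92, -0.02, -2.51, 0.0, -18.0, 0.1] rows 1.71
0.7 rel [2.48, -0.02, -3.0, 0.0, -22.6, 0.1] rows 2.15
```

Call:
jog_arm(targets=[[0.5, 0, -0.8, 0, -4.2, 0, 0.95], [0.9, 0, -1.4, 0, -8.8, 0, 0.95], [1.4, 0, -2.0, 0, -13.4, 0, 0.95], [1.9, 0, -2.5, 0, -18, 0, 0.95], [2.2, 0, -2.8, 0, -20.5, 0, 0.95]])

```text
t: 3.25
tool_pos: [0.4973, 0.3565, 0.0481]
orientation: [-0.239, 0.88, 0.495]
force: [5.5, 3.6, -1.8]
opening: 0.0089
```

```bash
python3 - <<'E'
from plant import optics
from h import *
s,R,p=st()
print(np.degrees(np.arccos(-R[2,0])))
for th in (.5,.6,.65):
  print(th,CASE+caseR(th)@[-.045,0.002,.093], end=' ')
print("grasp",p-R[:,0]*.012)
for n,b in(("side",(240,110,160,120,5)),("top",(200,100,160,120,5))):
  c=optics.read_camera(n);crop(c,*b,f"pics/d_{n}.png")
E
```

```text
t 3.25 pos [0.4973 0.3565 0.0481] F [ 5.49  3.61 -1.8 ] op 0.0089 q [ 0.54 -0.18  2.29 -0.02  0.36  0.03]
38.336305895043395
0.5 [0.49772205 0.35640558 0.07004103] 0.6 [0.49292487 0.35356706 0.0613473 ] 0.65 [0.49081268 0.35231725 0.05680241] grasp [0.49087882 0.35276455 0.05747092]
```

View pics/d_side.png

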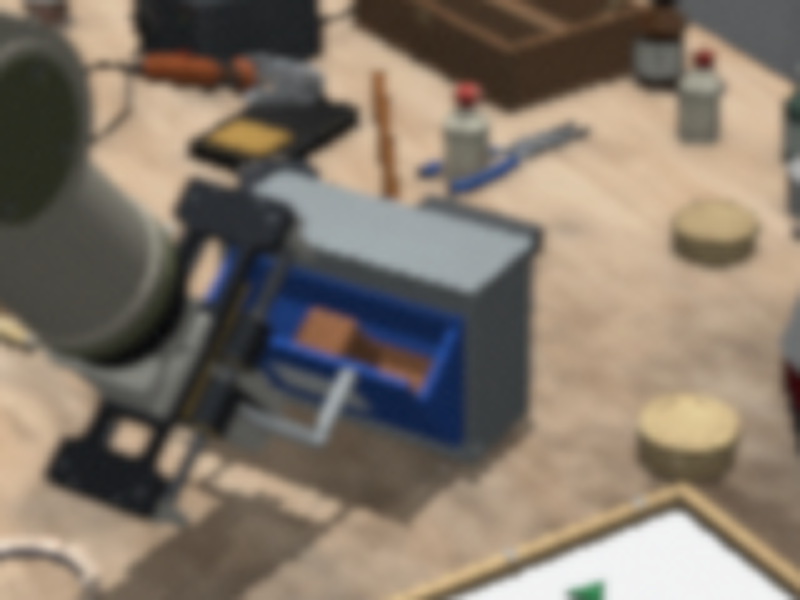

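View pics/d_top.png

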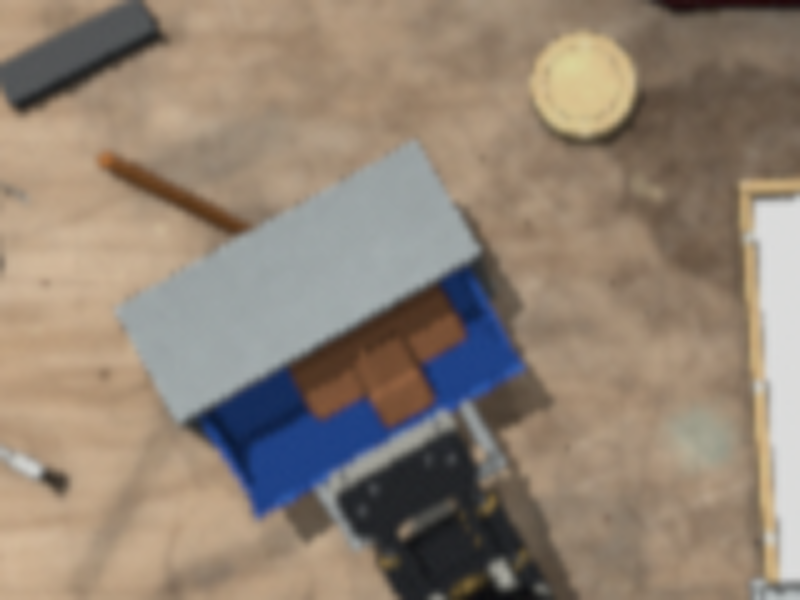

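Call:
jog_arm(targets=[[0, 0, 0, 0, 0, 0, 0.65], [0, 0, 0, 0, 0, 0, 0.65], [0, 0, 0, 0, 0, 0, 0.65]])

```text
t: 3.72
tool_pos: [0.4974, 0.3566, 0.0481]
orientation: [-0.239, 0.88, 0.495]
force: [0.5, -1.2, 1.2]
opening: 0.0313
```

Call:
jog_arm(targets=[[-4, 0, 0, 0, 0, 0, 0.65], [-8, 0, 0, 0, 0, 0, 0.65], [-13, 0, 0, 0, 0, 0, 0.1], [-17, 0, -2, 0, 0, 0, 0.1], [-20, 0, -4, 0, 0, 0, 0.1]])

```text
t: 4.35
tool_pos: [0.3871, 0.3014, 0.1665]
orientation: [-0.25, 0.904, 0.483]
force: [0.7, -0.6, 0.1]
opening: 0.0579
```

```bash
python3 - <<'E'
from plant import optics
from h import *
import pickle
s,R,p=st()
C={}
for n,b in(("side",(270,120,100,80,8)),("top",(210,120,110,80,7))):
  c=C[n]=optics.read_camera(n);crop(c,*b,f"pics/e_{n}.png")
pickle.dump(C,open("c1.pkl","wb"))
E
```

```text
t 4.35 pos [0.3871 0.3014 0.1665] F [ 0.7  -0.65  0.09] op 0.0579 q [ 0.59 -0.89  2.5  -0.06  0.89  0.09]
```

View pics/e_side.png

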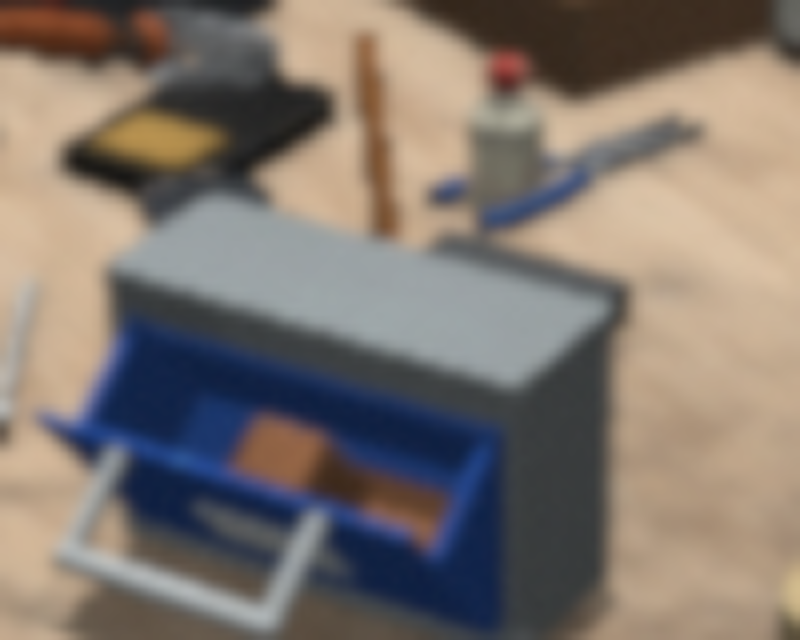

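View pics/e_top.png

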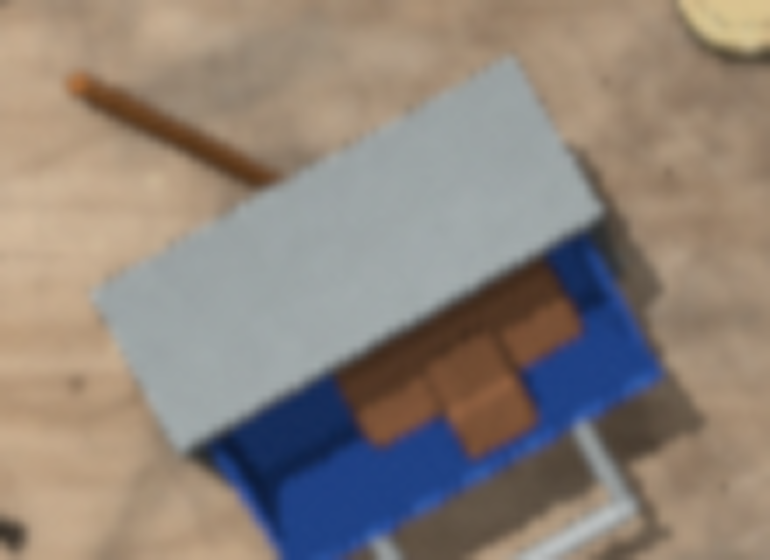

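```bash
python3 - <<'E'
import pickle
from h import *
from scipy.optimize import least_squares
C=pickle.load(open("c1.pkl","rb"))
T=lambda u,v:(210+u/7-.43,120+v/7-.43)
S=lambda u,v:(270+u/8-.44,120+v/8-.44)
obs=[("top",T(475,457),(-.013,.016,.088)),("top",T(538,418),(-.013,-.016,.088)),("top",T(457,403),(.013,.016,.088)),("top",T(518,372),(.013,-.016,.088)),
("top",T(582,325),(-.018,-.05,.038)),("top",T(380,447),(-.018,.05,.038)),
("side",S(258,412),(.013,.016,.088)),("side",S(335,435),(.013,-.016,.088)),("side",S(450,492),(.018,-.05,.038))]
def r(p,out=False):
    o=[]
    B=caseR(p[4])
    for n,uv,X in obs:
        L=np.array([p[0],p[1],p[3]])+Rz(p[2])@np.array(X)
        o+=list(proj(C[n],CASE+B@L)[0]-uv)
    return np.r_[o,(p[4]-.65)*10, (p[3]-.004)*500]
s=least_squares(r,[.022,0,0,.004,.65],loss="soft_l1")
print(s.x.round(4));print(r(s.x)[:-2].reshape(-1,2).round(1))
E
```

```text
[ 0.0253 -0.0174 -0.0099  0.0015  0.7208]
[[-0.   0.3]
 [ 1.2  0.2]
 [-1.6  1. ]
 [ 0.  -0.4]
 [ 1.6  0.9]
 [-0.4  0.7]
 [ 0.5 -0.6]
 [-0.1 -0.6]
 [ 2.1 -0.3]]
```

```bash
python3 - <<'E'
from h import *
s,R,p=st()
B=caseR(.65)
print("cur local",B.T@(p-CASE))
F=frame(-B[:,2],B[:,1]); F2=F@np.diag([1,-1,-1])
for M in(F,F2):
  for d in(.11,.0): rel(M,CASE+B@[.0225,-.017,.050+d],R,p)
print(CASE+B@[.0225,-.017,.160])
E
```

```text
t 4.45 pos [0.3877 0.3028 0.1682] F [ 0.08 -0.13 -1.07] op 0.0655 q [ 0.59 -0.89  2.5  -0.06  0.89  0.09]
cur local [-0.06834579  0.01186082  0.2506414 ]
rel [9.07, -2.78, 9.11, -90.1, -0.6, 0.4] rows 8.58
rel [20.07, -2.66, 9.14, -90.1, -0.6, 0.4] rows 8.58
rel [9.07, -2.78, 9.11, 89.9, 0.4, 0.6] rows 8.56
rel [20.07, -2.66, 9.14, 89.9, 0.4, 0.6] rows 8.56
[0.51183828 0.3426813  0.1509901 ]
```

Call:
jog_arm(targets=[[1, -0.3, 2, -10, 0, 0, 0.33], [2, -0.8, 4, -20, 0, 0, 0.33], [3, -1.5, 6, -30, 0, 0, 0.33], [4, -2, 7.5, -40, 0, 0, 0.33], [4.5, -2.5, 9, -50, 0, 0, 0.33]])

```text
t: 5.08
tool_pos: [0.4868, 0.331, 0.1869]
orientation: [-1.046, 0.638, 0.862]
force: [-0.5, -0.1, 0.7]
opening: 0.0624
```

```bash
cat >> h.py <<'E'
def grasp(d,q=True,R=None,p=None):
    B=caseR(.65);return rel(frame(-B[:,2],B[:,1]),CASE+B@[.0225,-.017,.050+d],R,p)
E
python3 - <<'E'
from h import *
s,R,p=st(); grasp(.11);grasp(0)
E
```

```text
t 5.08 pos [0.4868 0.331  0.1869] F [-0.48 -0.1   0.74] op 0.0624 q [ 0.51 -0.5   2.24  0.01  0.75 -0.91]
rel [4.53, -0.16, -0.15, -39.8, -0.6, 0.1] rows 3.79
rel [15.53, -0.11, -0.05, -39.8, -0.6, 0.1] rows 3.79
```

Call:
jog_arm(targets=[[1, 0, 0, -10, 0, 0, 0.33], [2, 0, 0, -20, 0, 0, 0.33], [3, -0.1, -0.1, -30, -0.3, 0, 0.33], [4.5, -0.15, -0.1, -39.8, -0.6, 0, 0.33], [4.5, -0.15, -0.1, -39.8, -0.6, 0, 0.33]])

```text
t: 5.7
tool_pos: [0.5117, 0.3426, 0.1505]
orientation: [-1.658, 0.325, 1.122]
force: [-0.5, -0.4, 0.0]
opening: 0.0623
```

```bash
python3 - <<'E'
from h import *
from plant import optics
s,R,p=st(); grasp(.11);grasp(0)
for n,b in(("side",(270,100,100,80,8)),("top",(210,120,110,80,7))):
  c=optics.read_camera(n);crop(c,*b,f"pics/f_{n}.png",proj(c,[p,p+R[:,0]*.11]))
E
```

```text
t 5.7 pos [0.5117 0.3426 0.1505] F [-0.55 -0.45  0.01] op 0.0623 q [ 0.49 -0.36  2.21  0.04  0.64 -1.64]
rel [-0.03, -0.04, -0.0, -0.1, -0.0, 0.0] rows 0.01
rel [10.97, -0.04, 0.01, -0.1, -0.0, 0.0] rows 1.77
```

View pics/f_side.png

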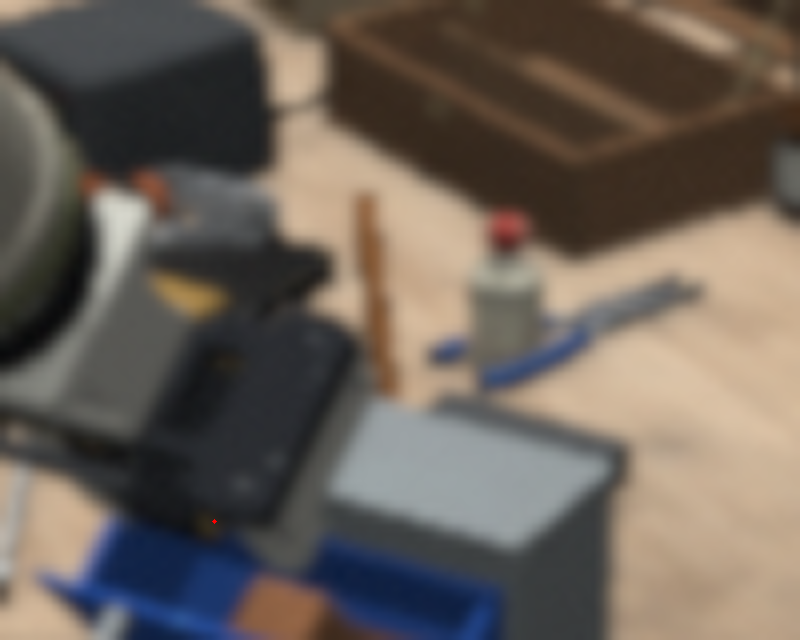

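View pics/f_top.png

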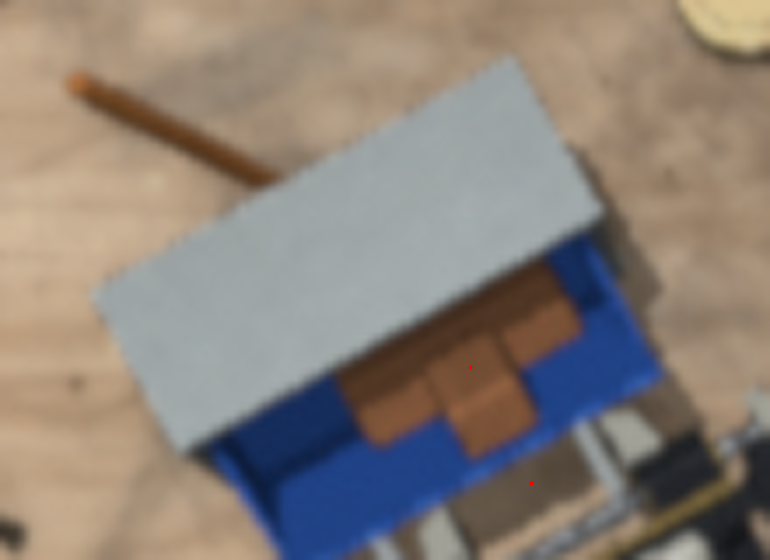

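The fingertips straddle the grip evenly in the top view (midpoint 531,483), and the planned point (470,367) lies on the grip. I'll advance and close.

Call:
jog_arm(targets=[[3, 0, 0, 0, 0, 0, 0.33], [6, 0, 0, 0, 0, 0, 0.33], [9, 0, 0, 0, 0, 0, 0.33], [10.8, 0, 0, 0, 0, 0, 0.33], [10.8, 0, 0, 0, 0, 0, 0.33]])

```text
t: 6.42
tool_pos: [0.5679, 0.3761, 0.065]
orientation: [-1.653, 0.328, 1.121]
force: [-1.0, -0.3, 0.1]
opening: 0.0622
```

```bash
python3 - <<'E'
from h import *
from plant import optics
s,R,p=st(); grasp(0)
for n,b in(("side",(270,100,100,80,8)),):
  c=optics.read_camera(n);crop(c,*b,f"pics/g_{n}.png")
E
```

```text
t 6.42 pos [0.5679 0.3761 0.065 ] F [-1.05 -0.34  0.07] op 0.0622 q [ 0.5  -0.01  2.09  0.05  0.42 -1.64]
rel [0.21, -0.01, -0.02, -0.4, -0.0, 0.0] rows 0.04
```

View pics/g_side.png

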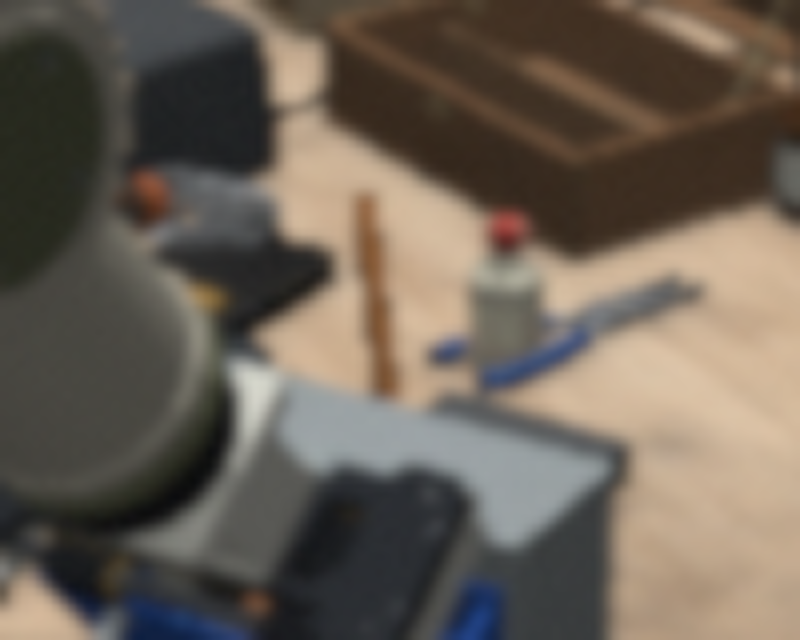

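The gripper body is clear of the case roof and there are no contact forces. I'll close on the grip.

Call:
jog_arm(targets=[[0, 0, 0, 0, 0, 0, 0.5], [0, 0, 0, 0, 0, 0, 0.75], [0, 0, 0, 0, 0, 0, 0.9], [0, 0, 0, 0, 0, 0, 0.9], [0, 0, 0, 0, 0, 0, 0.9]], squeeze=50)

```text
t: 7.1
tool_pos: [0.5683, 0.3764, 0.0666]
orientation: [-1.653, 0.326, 1.119]
force: [-1.3, 1.1, 3.2]
opening: 0.0319
```

```bash
python3 - <<'E'
from h import *
s,R,p=st(); grasp(0);print((caseR(.65).T@(p-CASE)).round(4))
E
```

```text
t 7.1 pos [0.5683 0.3764 0.0666] F [-1.29  1.07  3.24] op 0.0319 q [ 0.5  -0.01  2.09  0.05  0.42 -1.64]
rel [0.3, 0.13, -0.03, -0.3, -0.0, 0.1] rows 0.05
[ 0.0238 -0.0167  0.053 ]
```

Call:
jog_arm(targets=[[-2, 0, 0, 0, 0, 0, 0.9], [-4.5, 0, 0, 0, 0, 0, 0.9], [-7, 0, 0, 0, 0, 0, 0.9], [-9.5, 0, 0, 0, 0, 0, 0.9], [-12, 0, 0, 0, 0, 0, 0.9]])

```text
t: 7.72
tool_pos: [0.5046, 0.3387, 0.1615]
orientation: [-1.653, 0.328, 1.121]
force: [-0.2, 0.5, -1.0]
opening: 0.032
```

```bash
python3 - <<'E'
from h import *
from plant import optics
s,R,p=st();print((caseR(.65).T@(p-CASE)).round(4))
for n,b in(("side",(240,80,130,110,6)),):
  c=optics.read_camera(n);crop(c,*b,f"pics/i_{n}.png")
E
```

```text
t 7.72 pos [0.5046 0.3387 0.1615] F [-0.18  0.46 -1.  ] op 0.032 q [ 0.49 -0.4   2.22  0.04  0.67 -1.63]
[ 0.0223 -0.0167  0.1733]
```

View pics/i_side.png

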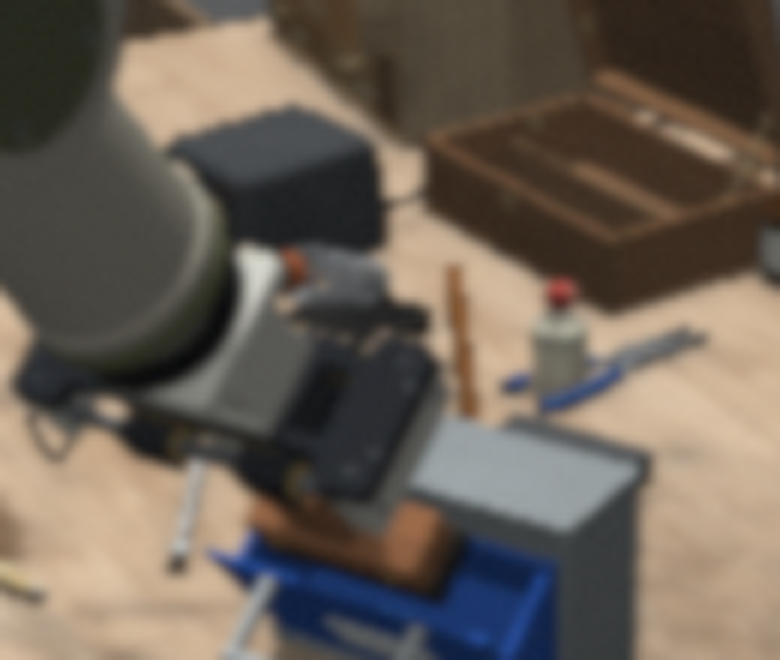

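```bash
cat >> h.py <<'E'
def brd(x,y,hz,q=True,R=None,p=None):  # scraper foot at board coords, TCP .049 above the foot
    B=Rz(BY); M=frame([0,0,-1],B[:,1])
    c=cur()[1]
    M=min((M,M@np.diag([1,-1,-1])),key=lambda m:Ro.from_matrix(c.T@m).magnitude())
    return rel(M,BOARD+B@np.array([x,y,hz+.049]),R,p)
def foot():
    s,R,p=st(); f=Rz(BY).T@(p+R[:,0]*.049-BOARD); print("foot",f.round(4),"tilt",np.degrees(np.arccos(-R[2,0])).round(2)); return f
E
python3 - <<'E'
from h import *
brd(.072,-.026,.14);brd(.072,-.026,.04)
s,R,p=cur();print((R.T@[0,0,5]).round(2),(R.T@[5,0,0]).round(2),(R.T@[0,5,0]).round(2))
E
```

```text
rel [-7.13, -2.25, -30.63, 25.0, 8.7, 36.7] rows 5.09
rel [0.81, 3.82, -30.66, 25.0, 8.7, 36.7] rows 4.99
[-3.97 -3.04  0.01] [ 2.62 -3.43 -2.52] [ 1.54 -2.    4.32]
```

Call:
jog_arm(targets=[[-4, -3, 0, 0, 0, 0, 0.9], [-6.5, -4, -5, 5, 1.7, 7.3, 0.9], [-7, -4, -10.5, 10, 3.5, 14.7, 0.9], [-7, -3.5, -16, 15, 5.2, 22, 0.9], [-7, -3, -21.5, 20, 7, 29.4, 0.9]])

```text
t: 8.4
tool_pos: [0.5982, 0.1423, 0.2378]
orientation: [-1.356, 1.013, 1.246]
force: [0.4, 1.0, -1.0]
opening: 0.0317
```

```bash
python3 - <<'E'
from h import *
foot()
brd(.072,-.026,.10);brd(.072,-.026,.04)
E
```

```text
t 8.4 pos [0.5982 0.1423 0.2378] F [ 0.36  0.96 -1.02] op 0.0317 q [ 0.13  0.03  1.56  0.03  1.42 -1.6 ]
foot [0.0448 0.0591 0.1442] tilt 7.35
rel [4.48, -2.05, -8.7, 4.8, 1.6, 7.2] rows 1.61
rel [10.43, -1.29, -8.83, 4.8, 1.6, 7.2] rows 2.21
```

Call:
jog_arm(targets=[[2.2, -1, -4.4, 2.4, 0.8, 3.6, 0.9], [4.5, -2.05, -8.7, 4.8, 1.6, 7.2, 0.9], [7.5, -1.6, -8.8, 4.8, 1.6, 7.2, 0.9], [10.4, -1.3, -8.8, 4.8, 1.6, 7.2, 0.9], [10.4, -1.3, -8.8, 4.8, 1.6, 7.2, 0.9]])

```text
t: 9.02
tool_pos: [0.635, 0.0616, 0.1297]
orientation: [-1.261, 1.178, 1.271]
force: [-0.6, 0.5, -2.4]
opening: 0.0317
```

```bash
python3 - <<'E'
from h import *
from plant import optics
foot()
brd(.072,-.026,.01)
for n,b in(("side",(300,130,130,110,6)),("top",(320,120,110,90,7))):
  c=optics.read_camera(n);crop(c,*b,f"pics/j_{n}.png")
E
```

```text
t 9.03 pos [0.635  0.0616 0.1297] F [-0.56  0.55 -2.42] op 0.0317 q [ 0.02  0.29  1.47  0.    1.39 -1.63]
foot [ 0.069  -0.0257  0.0357] tilt 0.47
rel [2.56, -0.28, -0.03, 0.0, 0.0, -0.5] rows 0.42
```

View pics/j_side.png

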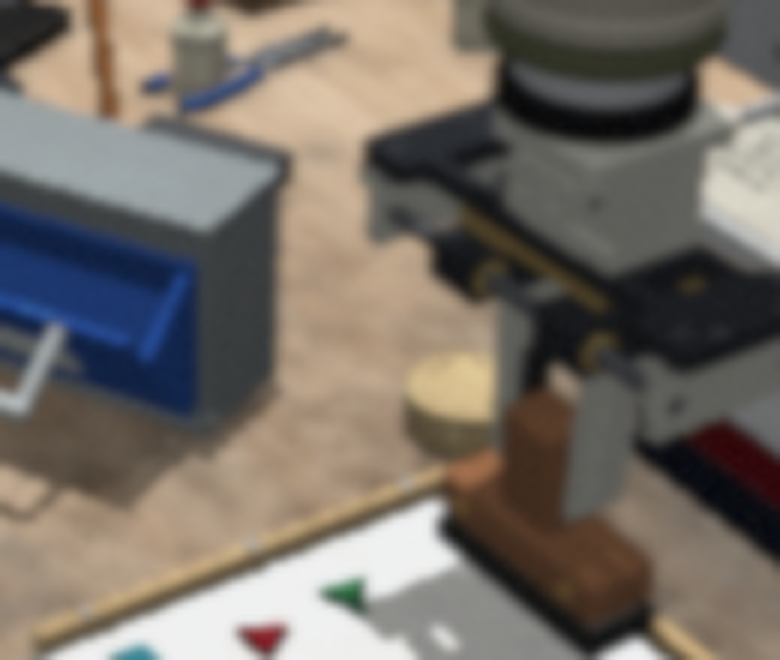

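View pics/j_top.png

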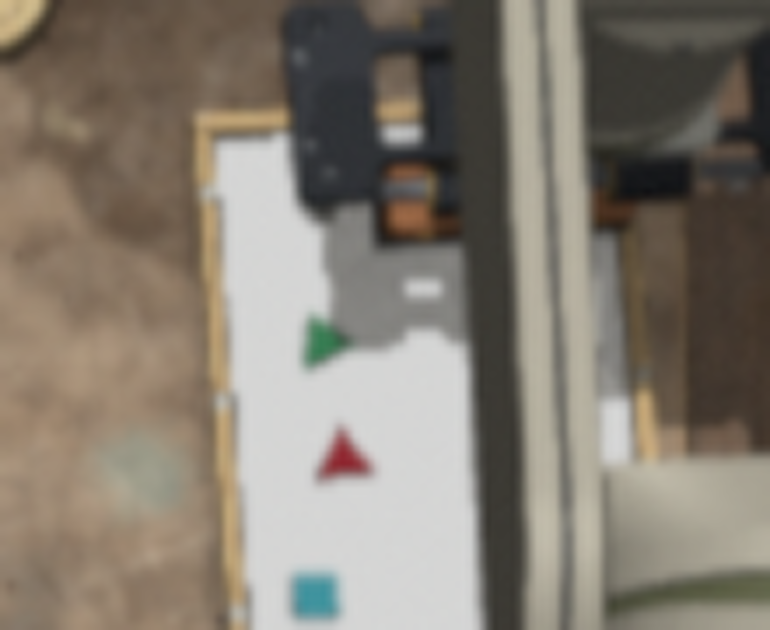

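```bash
python3 - <<'E'
from h import *
import pickle
C=pickle.load(open("c0.pkl","rb"));c=C["top"]
T=lambda u,v:(320+u/7-.43,120+v/7-.43)
S=lambda u,v:(300+u/6-.42,130+v/6-.42)
L=lambda X:(Rz(BY).T@(X-BOARD)).round(4)
print("lip left-front bottom, top cam",L(ray(c,T(376,245),.081)))
print("side cam lip: left-front bottom",L(ray(C["side"],S(443,532),.081)), "right-front bottom",L(ray(C["side"],S(588,650),.081)),)
print("rail inner right top",L(ray(c,T(630,235),.057)),"left rail inner top",L(ray(c,T(222,235),.057)),"left rail inner side",)
E
```

```text
lip left-front bottom, top cam [0.0552 0.0226 0.036 ]
side cam lip: left-front bottom [0.0547 0.0217 0.036 ] right-front bottom [ 0.0552 -0.0715  0.036 ]
rail inner right top [ 0.0572 -0.082   0.012 ] left rail inner top [0.068  0.0814 0.012 ] left rail inner side
```

Call:
jog_arm(targets=[[1, -0.2, 0, 0, 0, -0.5, 0.9], [2, -0.3, 0, 0, 0, -0.5, 0.9], [2.8, -0.3, 0, 0, 0, -0.5, 0.9], [2.8, -0.3, 0, 0, 0, -0.5, 0.9], [2.8, -0.3, 0, 0, 0, -0.5, 0.9]])

```text
t: 9.75
tool_pos: [0.6406, 0.0622, 0.1065]
orientation: [-1.268, 1.166, 1.259]
force: [0.2, 0.0, -2.2]
opening: 0.0316
```

```bash
python3 - <<'E'
from h import *
foot()
E
```

```text
t 9.75 pos [0.6406 0.0622 0.1065] F [ 0.16  0.03 -2.17] op 0.0316 q [ 0.02  0.31  1.49  0.    1.33 -1.63]
foot [ 0.0754 -0.0256  0.0125] tilt 0.44
```

Call:
jog_arm(targets=[[0, 0, 0, 0, 0, 0, 0.9], [0, 0, 0, 0, 0, 0, 0.9]])

```text
t: 10.0
tool_pos: [0.6409, 0.0622, 0.1069]
orientation: [-1.269, 1.166, 1.259]
force: [1.0, 0.3, -1.8]
opening: 0.0317
```

```bash
python3 - <<'E'
from h import *
foot()
E
```

```text
t 10.0 pos [0.6409 0.0622 0.1069] F [ 1.03  0.27 -1.76] op 0.0317 q [ 0.02  0.31  1.49  0.    1.33 -1.63]
foot [ 0.0757 -0.0256  0.0129] tilt 0.48
```

Call:
jog_arm(targets=[[0.3, 0, 0, 0, 0, 0, 0.9], [0.6, 0, 0, 0, 0, 0, 0.9], [0.8, 0, 0, 0, 0, 0, 0.9], [0.8, 0, 0, 0, 0, 0, 0.9]])

```text
t: 10.5
tool_pos: [0.6407, 0.0622, 0.0985]
orientation: [-1.268, 1.166, 1.259]
force: [0.0, -0.4, -1.4]
opening: 0.0319
```

```bash
python3 - <<'E'
from h import *
foot()
E
```

```text
t 10.5 pos [0.6407 0.0622 0.0985] F [ 0.   -0.35 -1.36] op 0.0319 q [ 0.02  0.32  1.49  0.    1.32 -1.63]
foot [ 0.0755 -0.0256  0.0045] tilt 0.44
```

Call:
jog_arm(targets=[[0.15, 0, 0, 0, 0, 0, 0.9], [0.3, 0, 0, 0, 0, 0, 0.9], [0.3, 0, 0, 0, 0, 0, 0.9]])

```text
t: 10.88
tool_pos: [0.6406, 0.0622, 0.0953]
orientation: [-1.268, 1.166, 1.26]
force: [-0.1, -0.4, -1.8]
opening: 0.0317
```

Call:
jog_arm(targets=[[0.1, 0, 0, 0, 0, 0, 0.9], [0.15, 0, 0, 0, 0, 0, 0.9], [0.15, 0, 0, 0, 0, 0, 0.9]])

```text
t: 11.25
tool_pos: [0.6408, 0.0622, 0.0941]
orientation: [-1.268, 1.166, 1.259]
force: [-0.7, -0.1, -0.2]
opening: 0.0317
```

Call:
jog_arm(targets=[[0.1, 0, 0, 0, 0, 0, 0.9], [0.1, 0, 0, 0, 0, 0, 0.9]])

```text
t: 11.5
tool_pos: [0.6409, 0.0622, 0.0935]
orientation: [-1.269, 1.166, 1.259]
force: [-1.2, 0.8, 2.8]
opening: 0.0314
```

Call:
jog_arm(targets=[[0.08, 0, 0, 0, 0, 0, 0.9], [0.08, 0, 0, 0, 0, 0, 0.9]])

```text
t: 11.75
tool_pos: [0.641, 0.0622, 0.0931]
orientation: [-1.269, 1.166, 1.259]
force: [-3.2, -0.3, 5.6]
opening: 0.0317
```

```bash
python3 - <<'E'
from h import *
f=foot()
s,R,p=cur()
B=Rz(BY)
# direction: board -x with tool current
for dx in(.02,.04,.06,.08,.10,.12,.14,.16,.18,.19): print(dx,(R.T@(B@[-dx,0,0])*100).round(2))
brd(-.115,-.026,f[2])
E
```

```text
t 11.75 pos [0.641  0.0622 0.0931] F [-3.22 -0.28  5.61] op 0.0317 q [ 0.02  0.33  1.5   0.    1.31 -1.63]
foot [ 0.0758 -0.0256 -0.0009] tilt 0.47
0.02 [-0.02  2.    0.  ]
0.04 [-0.03  4.    0.  ]
0.06 [-0.05  6.    0.01]
0.08 [-0.07  8.    0.01]
0.1 [-0.08 10.    0.01]
0.12 [-1.0e-01  1.2e+01  1.0e-02]
0.14 [-1.2e-01  1.4e+01  1.0e-02]
0.16 [-0.13 16.    0.02]
0.18 [-0.15 18.    0.02]
0.19 [-0.16 19.    0.02]
rel [-0.16, 19.03, -0.02, 0.1, 0.0, 0.5] rows 3.07
```

Call:
jog_arm(targets=[[0.06, 0.8, 0, 0, 0, 0.2, 0.9], [0.05, 1.8, 0, 0, 0, 0.5, 0.9], [0.04, 2.8, 0, 0, 0, 0.5, 0.9], [0.03, 3.8, 0, 0, 0, 0.5, 0.9], [0.03, 4.8, 0, 0, 0, 0.5, 0.9]])

```text
t: 12.38
tool_pos: [0.5931, 0.0585, 0.0931]
orientation: [-1.266, 1.171, 1.264]
force: [4.3, 0.2, 4.4]
opening: 0.0325
```

```bash
cat > w.py <<'E'
from h import *
f=foot()
s,R,p=cur();B=Rz(BY)
for dx in(.02,.06,.10):print((R.T@(B@[-dx,0,0])*100).round(2))
E
python3 w.py
```

```text
t 12.38 pos [0.5931 0.0585 0.0931] F [4.3  0.18 4.4 ] op 0.0325 q [ 0.01  0.21  1.63  0.    1.3  -1.63]
foot [ 0.0274 -0.0257 -0.0009] tilt 0.09
[-0.  2.  0.]
[-0.01  6.    0.01]
[-0.01 10.    0.01]
```

Call:
jog_arm(targets=[[0.07, 1.2, 0, 0, 0, 0, 0.9], [0.07, 2.4, 0, 0, 0, 0, 0.9], [0.07, 3.6, 0, 0, 0, 0, 0.9], [0.07, 4.8, 0, 0, 0, 0, 0.9], [0.07, 6, 0, 0, 0, 0, 0.9]])

```text
t: 13.0
tool_pos: [0.5335, 0.0539, 0.0931]
orientation: [-1.267, 1.169, 1.262]
force: [4.9, 0.8, 5.8]
opening: 0.0317
```

```bash
python3 w.py; python3 - <<'E'
from h import *
from plant import optics
for n,b in(("side",(270,170,150,120,5)),):
  c=optics.read_camera(n);crop(c,*b,f"pics/k_{n}.png")
E
```

```text
t 13.0 pos [0.5335 0.0539 0.0931] F [4.89 0.77 5.82] op 0.0317 q [ 0.    0.05  1.81  0.    1.28 -1.64]
foot [-0.0323 -0.0258 -0.0009] tilt 0.23
[-0.01  2.    0.  ]
[-0.02  6.    0.01]
[-0.04 10.    0.01]
```

View pics/k_side.png

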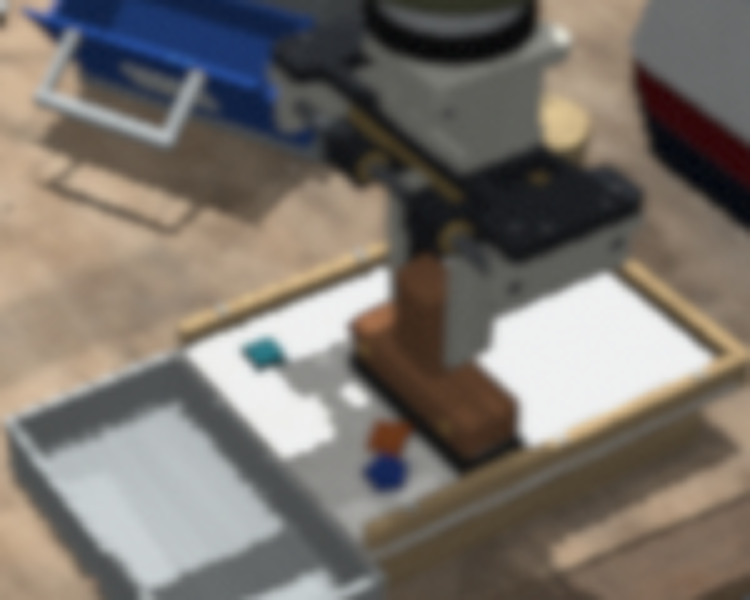

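The orange (388,437) and blue (386,472) chips are sliding in front of the lip, and the teal chip (265,353) is untouched. I'll continue to the edge.

Call:
jog_arm(targets=[[0.06, 1, 0, 0, 0, 0, 0.9], [0.05, 2, 0, 0, 0, 0, 0.9], [0.05, 3, 0, 0, 0, 0, 0.9], [0.05, 4, 0, 0, 0, 0, 0.9], [0.05, 5, 0, 0, 0, 0, 0.9]])

```text
t: 13.68
tool_pos: [0.4827, 0.05, 0.093]
orientation: [-1.268, 1.168, 1.261]
force: [5.4, 0.6, 7.7]
opening: 0.0315
```

```bash
python3 w.py
```

```text
t 13.68 pos [0.4827 0.05   0.093 ] F [5.42 0.63 7.69] op 0.0315 q [-0.   -0.09  1.95  0.    1.28 -1.65]
foot [-0.0831 -0.0259 -0.001 ] tilt 0.31
[-0.01  2.    0.  ]
[-0.03  6.    0.01]
[-0.05 10.    0.01]
```

Call:
jog_arm(targets=[[0.04, 0.8, 0, 0, 0, 0, 0.9], [0.04, 1.6, 0, 0, 0, 0, 0.9], [0.03, 2.3, 0, 0, 0, 0, 0.9], [0.02, 3.0, 0, 0, 0, 0, 0.9], [0.0, 3.4, 0, 0, 0, 0, 0.9]])

```text
t: 14.3
tool_pos: [0.4475, 0.0474, 0.0921]
orientation: [-1.267, 1.17, 1.262]
force: [0.8, 0.7, -0.3]
opening: 0.0317
```

```bash
python3 w.py; python3 - <<'E'
from h import *
from plant import optics
for n,b in(("side",(260,190,150,120,5)),):
  c=optics.read_camera(n);crop(c,*b,f"pics/l_{n}.png")
E
```

```text
t 14.3 pos [0.4475 0.0474 0.0921] F [ 0.76  0.69 -0.27] op 0.0317 q [-0.01 -0.19  2.04  0.    1.29 -1.66]
foot [-0.1185 -0.0258 -0.0019] tilt 0.2
[-0.01  2.    0.  ]
[-0.02  6.    0.01]
[-0.04 10.    0.01]
```

View pics/l_side.png

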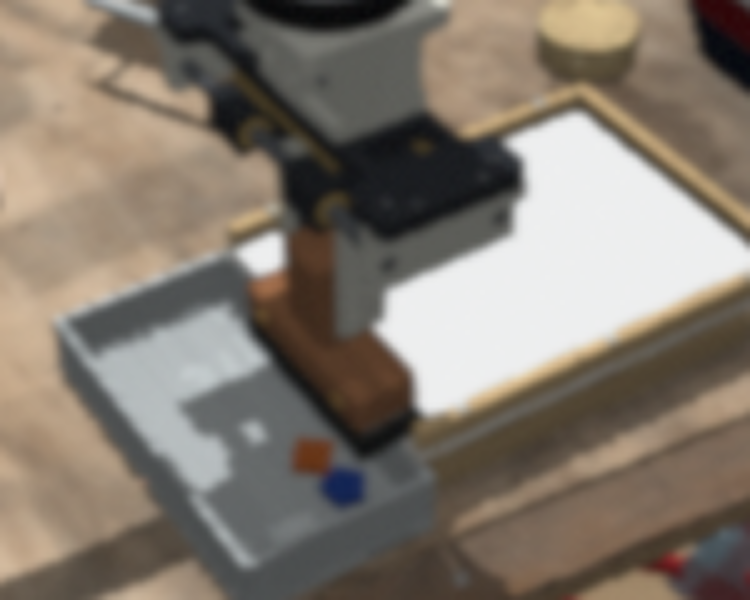

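Call:
jog_arm(targets=[[-2, 0, 0, 0, 0, 0, 0.9], [-5, 0, 0, 0, 0, 0, 0.9], [-6, -2, -1, 0, 0, 0, 0.9], [-6, -6.5, -2.5, 0, 0, 0, 0.9], [-6, -12, -4.5, 0, 0, 0, 0.9]])

```text
t: 14.98
tool_pos: [0.5702, 0.0117, 0.1515]
orientation: [-1.266, 1.171, 1.265]
force: [0.7, -0.1, -1.1]
opening: 0.0318
```

```bash
python3 - <<'E'
from h import *
from plant import optics
foot();brd(.074,.022,.04);brd(.074,.022,.012)
c=optics.read_camera("side");crop(c,260,150,150,150,4,"pics/m_side.png")
E
```

```text
t 14.97 pos [0.5702 0.0117 0.1515] F [ 0.71 -0.09 -1.13] op 0.0318 q [-0.07  0.09  1.65  0.    1.4  -1.72]
foot [ 0.001  -0.0707  0.0575] tilt 0.04
rel [1.76, -7.32, 9.26, 0.1, 0.0, 0.0] rows 1.92
rel [4.56, -7.32, 9.26, 0.1, 0.0, 0.0] rows 2.04
```

View pics/m_side.png

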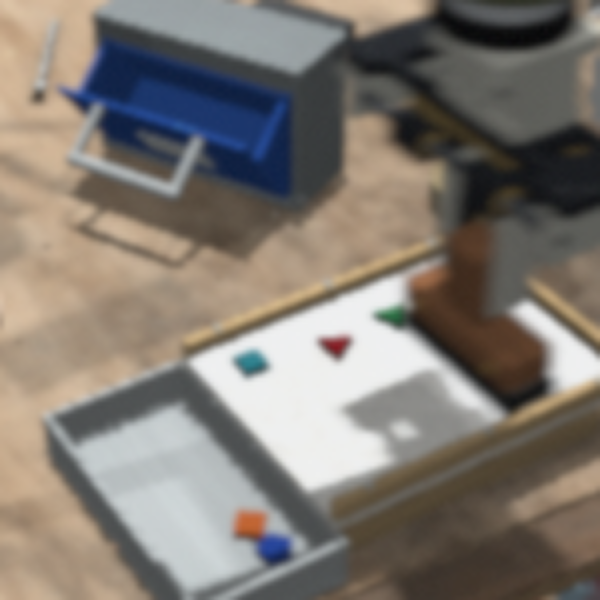

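The orange (250,523) and blue (274,548) chips are in the tray, and the other three are untouched. I used the wrong sign for the sideways shift, but the block is well above everything, so no harm done.

Call:
jog_arm(targets=[[0, -2.5, 3, 0, 0, 0, 0.9], [0, -5, 6, 0, 0, 0, 0.9], [0.5, -7.3, 9.2, 0, 0, 0, 0.9], [1.7, -7.3, 9.2, 0, 0, 0, 0.9], [1.7, -7.3, 9.2, 0, 0, 0, 0.9]])

```text
t: 15.65
tool_pos: [0.6386, 0.106, 0.1278]
orientation: [-1.263, 1.178, 1.269]
force: [0.1, -0.4, -1.3]
opening: 0.0318
```

```bash
python3 - <<'E'
from h import *
foot();brd(.074,.022,.04);brd(.074,.022,.008)
E
```

```text
t 15.65 pos [0.6386 0.106  0.1278] F [ 0.13 -0.38 -1.3 ] op 0.0318 q [ 0.09  0.32  1.44 -0.    1.39 -1.56]
foot [0.076  0.0181 0.0338] tilt 0.36
rel [-0.62, 0.23, 0.38, 0.0, -0.1, -0.4] rows 0.12
rel [2.58, 0.21, 0.38, 0.0, -0.1, -0.4] rows 0.42
```

Call:
jog_arm(targets=[[0.8, 0.2, 0.4, 0, 0, -0.4, 0.9], [1.6, 0.2, 0.4, 0, 0, -0.4, 0.9], [2.5, 0.2, 0.4, 0, 0, -0.4, 0.9], [2.5, 0.2, 0.4, 0, 0, -0.4, 0.9], [2.5, 0.2, 0.4, 0, 0, -0.4, 0.9]])

```text
t: 16.27
tool_pos: [0.6364, 0.1096, 0.1031]
orientation: [-1.266, 1.172, 1.263]
force: [-0.7, -0.9, -2.0]
opening: 0.032
```

Call:
jog_arm(targets=[[0, 0, 0, 0, 0, 0, 0.9]])

```text
t: 16.4
tool_pos: [0.6367, 0.1096, 0.1036]
orientation: [-1.266, 1.172, 1.263]
force: [0.2, -0.2, -1.8]
opening: 0.032
```

```bash
python3 - <<'E'
from h import *
foot();brd(.074,.022,0)
E
```

```text
t 16.4 pos [0.6367 0.1096 0.1036] F [ 0.16 -0.22 -1.77] op 0.032 q [ 0.09  0.33  1.47 -0.    1.34 -1.55]
foot [0.0748 0.0219 0.0096] tilt 0.13
rel [0.96, 0.07, 0.0, 0.0, -0.1, 0.1] rows 0.16
```

Contact comes at TCP z≈0.0942, so I go down 9 mm and then work in small steps.

Call:
jog_arm(targets=[[0.4, 0, 0, 0, 0, 0, 0.9], [0.7, 0, 0, 0, 0, 0, 0.9], [0.85, 0, 0, 0, 0, 0, 0.9], [0.85, 0, 0, 0, 0, 0, 0.9]])

```text
t: 16.9
tool_pos: [0.6365, 0.1096, 0.0948]
orientation: [-1.266, 1.172, 1.263]
force: [0.1, 0.3, -1.7]
opening: 0.0317
```

Call:
jog_arm(targets=[[0.1, 0, 0, 0, 0, 0, 0.9], [0.15, 0, 0, 0, 0, 0, 0.9], [0.15, 0, 0, 0, 0, 0, 0.9]])

```text
t: 17.27
tool_pos: [0.6368, 0.1096, 0.0938]
orientation: [-1.266, 1.172, 1.262]
force: [-0.1, 0.6, 0.9]
opening: 0.032
```

Call:
jog_arm(targets=[[0.1, 0, 0, 0, 0, 0, 0.9], [0.12, 0, 0, 0, 0, 0, 0.9], [0.12, 0, 0, 0, 0, 0, 0.9]])

```text
t: 17.65
tool_pos: [0.6369, 0.1096, 0.0931]
orientation: [-1.267, 1.171, 1.262]
force: [-2.5, -0.1, 5.4]
opening: 0.0321
```

```bash
python3 w.py
```

```text
t 17.65 pos [0.6369 0.1096 0.0931] F [-2.52 -0.06  5.41] op 0.0321 q [ 0.09  0.34  1.48 -0.    1.32 -1.55]
foot [ 0.075   0.0219 -0.0009] tilt 0.15
[-0.  2.  0.]
[-0.01  6.    0.  ]
[-0.02 10.    0.  ]
```

Call:
jog_arm(targets=[[0.06, 1, 0, 0, 0, 0, 0.9], [0.06, 2.2, 0, 0, 0, 0, 0.9], [0.06, 3.4, 0, 0, 0, 0, 0.9], [0.06, 4.6, 0, 0, 0, 0, 0.9], [0.06, 5.8, 0, 0, 0, 0, 0.9]])

```text
t: 18.27
tool_pos: [0.5791, 0.1053, 0.0932]
orientation: [-1.268, 1.169, 1.261]
force: [4.5, 0.7, 6.0]
opening: 0.0318
```

```bash
python3 w.py
```

```text
t 18.27 pos [0.5791 0.1053 0.0932] F [4.49 0.67 6.  ] op 0.0318 q [ 0.09  0.19  1.66 -0.    1.29 -1.55]
foot [ 0.0172  0.0219 -0.0008] tilt 0.29
[-0.01  2.    0.  ]
[-0.03  6.    0.  ]
[-0.05 10.    0.  ]
```

Call:
jog_arm(targets=[[0.06, 1.2, 0, 0, 0, -0.2, 0.9], [0.05, 2.4, 0, 0, 0, -0.2, 0.9], [0.05, 3.6, 0, 0, 0, -0.2, 0.9], [0.04, 4.8, 0, 0, 0, -0.2, 0.9], [0.04, 6, 0, 0, 0, -0.2, 0.9]])

```text
t: 18.9
tool_pos: [0.5193, 0.1008, 0.0932]
orientation: [-1.27, 1.165, 1.256]
force: [4.3, -0.7, 5.3]
opening: 0.0318
```

```bash
python3 w.py; python3 - <<'E'
from h import *
from plant import optics
c=optics.read_camera("side");crop(c,260,170,150,130,5,"pics/n_side.png")
E
```

```text
t 18.9 pos [0.5193 0.1008 0.0932] F [ 4.32 -0.74  5.29] op 0.0318 q [ 0.1   0.03  1.83 -0.    1.27 -1.55]
foot [-0.0425  0.0219 -0.0008] tilt 0.63
[-0.02  2.    0.  ]
[-0.07  6.    0.  ]
[-0.11 10.    0.  ]
```

View pics/n_side.png

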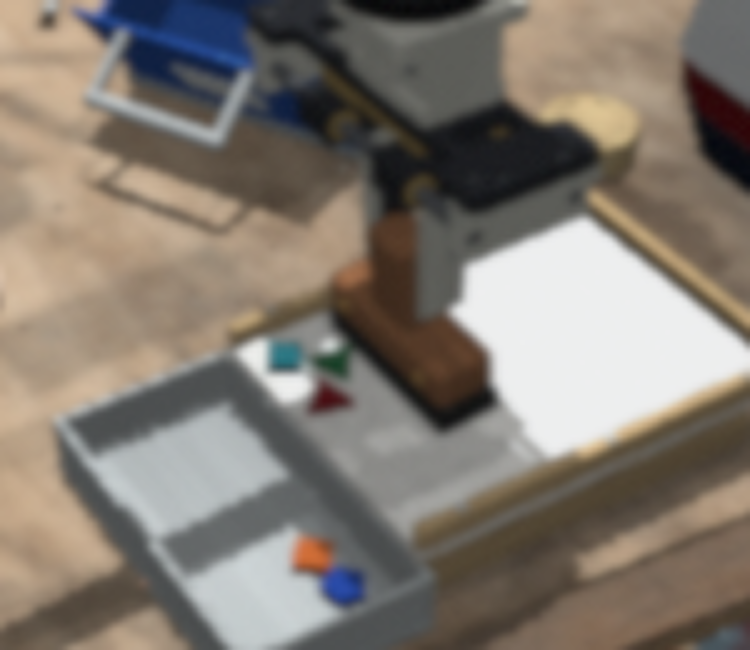

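Dark green, dark red and teal are ahead of the lip. I'll continue slowly and correct the tilt.

Call:
jog_arm(targets=[[0.05, 1, 0, 0, 0, 0.3, 0.9], [0.05, 2, 0, 0, 0, 0.6, 0.9], [0.04, 3, 0, 0, 0, 0.6, 0.9], [0.03, 3.8, 0, 0, 0, 0.6, 0.9], [0.03, 4.6, 0, 0, 0, 0.6, 0.9]])

```text
t: 19.58
tool_pos: [0.4724, 0.0973, 0.093]
orientation: [-1.266, 1.172, 1.263]
force: [5.3, 0.7, 6.3]
opening: 0.0318
```

```bash
python3 w.py; python3 - <<'E'
from h import *
from plant import optics
c=optics.read_camera("side");crop(c,260,190,150,130,5,"pics/o_side.png")
E
```

```text
t 19.57 pos [0.4724 0.0973 0.093 ] F [5.3  0.72 6.29] op 0.0318 q [ 0.1  -0.09  1.95 -0.    1.28 -1.55]
foot [-0.09    0.0219 -0.001 ] tilt 0.12
[-0.  2.  0.]
[-0.01  6.    0.  ]
[-0.02 10.    0.01]
```

View pics/o_side.png

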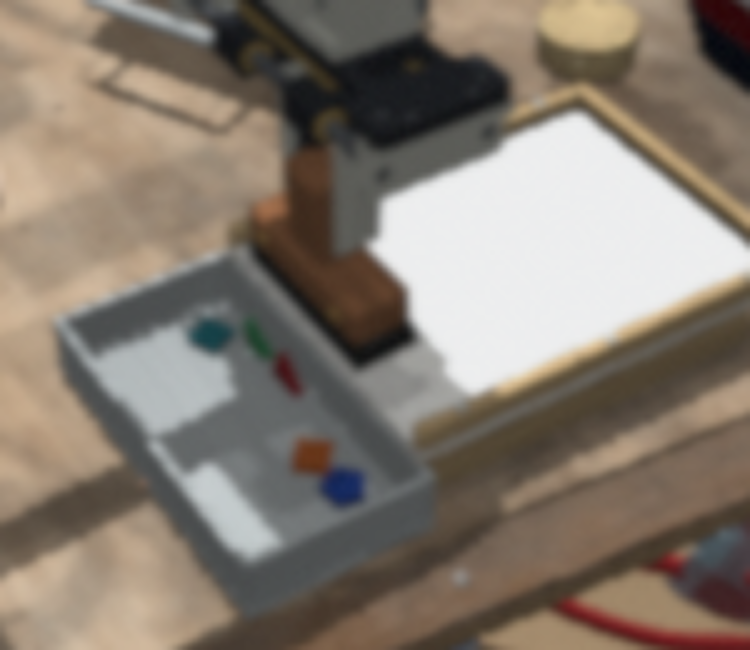

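Teal has fallen, and green (258,340) and red (288,375) are tipping over the edge. A little further, then lift.

Call:
jog_arm(targets=[[0.03, 0.6, 0, 0, 0, 0, 0.9], [0.0, 1.2, 0, 0, 0, 0, 0.9], [-0.1, 1.8, 0, 0, 0, 0, 0.9], [-0.2, 2.0, 0, 0, 0, 0, 0.9], [-3, 2.0, 0, 0, 0, 0, 0.9]])

```text
t: 20.25
tool_pos: [0.4481, 0.0954, 0.1197]
orientation: [-1.263, 1.179, 1.269]
force: [0.7, 0.2, -1.5]
opening: 0.0314
```

```bash
python3 - <<'E'
from h import *
from plant import optics
foot(); brd(.0,0,.05);brd(.0,0,.008)
c=optics.read_camera("side");crop(c,260,190,150,130,5,"pics/p_side.png")
c=optics.read_camera("top");crop(c,330,120,110,140,4,"pics/p_top.png")
E
```

```text
t 20.25 pos [0.4481 0.0954 0.1197] F [ 0.7   0.19 -1.46] op 0.0314 q [ 0.1  -0.18  1.98 -0.    1.35 -1.55]
foot [-0.1148  0.0219  0.0257] tilt 0.4
rel [-2.5, -11.42, -2.21, 0.0, -0.1, -0.4] rows 1.92
rel [1.7, -11.45, -2.2, 0.0, -0.1, -0.4] rows 1.9
```

View pics/p_side.png

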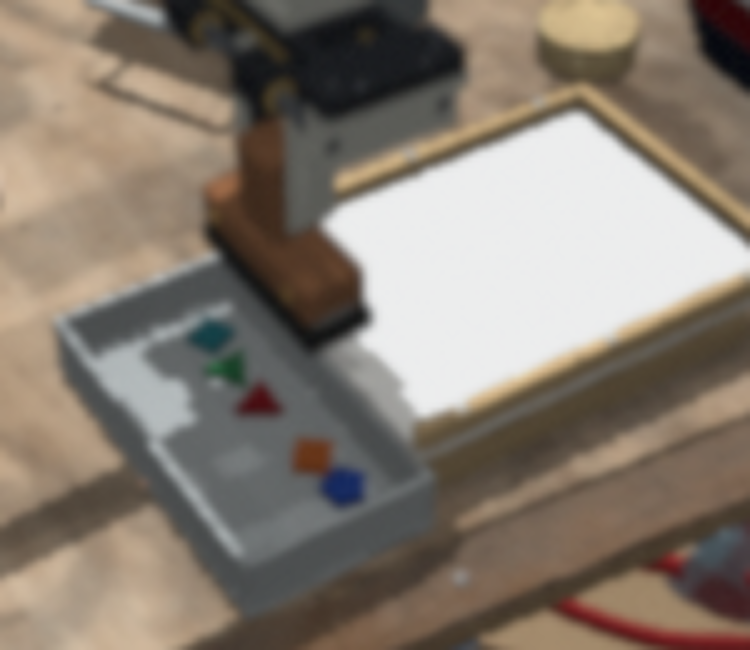

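All five chips lie flat in the tray: teal (212,335), green (230,370), red (260,400), orange (313,457) and blue (343,487). Next I stand the block on the cleared board.

Call:
jog_arm(targets=[[-2, -2, 0, 0, 0, -0.2, 0.9], [-2.5, -5, -1, 0, 0, -0.4, 0.9], [-2.5, -9, -2, 0, 0, -0.4, 0.9], [-1.5, -11.5, -2.2, 0, 0, -0.4, 0.9], [-0.5, -11.5, -2.2, 0, 0, -0.4, 0.9]])

```text
t: 20.98
tool_pos: [0.5691, 0.0823, 0.1279]
orientation: [-1.269, 1.167, 1.258]
force: [0.1, 0.2, -1.8]
opening: 0.032
```

Call:
jog_arm(targets=[[0, 0, 0, 0, 0, 0, 0.9], [0, 0, 0, 0, 0, 0, 0.9]])

```text
t: 21.22
tool_pos: [0.568, 0.0825, 0.1272]
orientation: [-1.268, 1.168, 1.259]
force: [-0.1, -0.9, -1.8]
opening: 0.0316
```

```bash
python3 - <<'E'
from h import *
foot(); brd(.0,0,.004)
E
```

```text
t 21.23 pos [0.568  0.0825 0.1272] F [-0.09 -0.9  -1.83] op 0.0316 q [ 0.06  0.11  1.67 -0.    1.35 -1.59]
foot [ 0.0045 -0.      0.0332] tilt 0.4
rel [2.92, 0.43, -0.0, 0.0, -0.1, 0.4] rows 0.48
```

Call:
jog_arm(targets=[[1, 0.1, 0, 0, 0, 0.2, 0.9], [2, 0.2, 0, 0, 0, 0.4, 0.9], [2.7, 0.2, 0, 0, 0, 0.4, 0.9], [2.9, 0.2, 0, 0, 0, 0.4, 0.9], [2.9, 0.2, 0, 0, 0, 0.4, 0.9]])

```text
t: 21.85
tool_pos: [0.5662, 0.0823, 0.0981]
orientation: [-1.265, 1.173, 1.264]
force: [0.8, 0.3, -1.4]
opening: 0.0316
```

Call:
jog_arm(targets=[[0.1, 0, 0, 0, 0, 0, 0.9], [0.1, 0, 0, 0, 0, 0, 0.9]])

```text
t: 22.1
tool_pos: [0.5664, 0.0823, 0.0973]
orientation: [-1.265, 1.173, 1.264]
force: [-0.1, -0.2, -1.8]
opening: 0.0312
```

```bash
python3 - <<'E'
from h import *
foot(); brd(.0,0,0)
E
```

```text
t 22.1 pos [0.5664 0.0823 0.0973] F [-0.12 -0.21 -1.76] op 0.0312 q [ 0.06  0.15  1.7  -0.    1.3  -1.59]
foot [ 0.0025 -0.0001  0.0033] tilt 0.06
rel [0.33, 0.25, 0.0, 0.0, -0.1, 0.0] rows 0.07
```

Call:
jog_arm(targets=[[0.15, 0, 0, 0, 0, 0, 0.9], [0.3, 0, 0, 0, 0, 0, 0.9], [0.3, 0, 0, 0, 0, 0, 0.9]])

```text
t: 22.48
tool_pos: [0.5664, 0.0823, 0.0943]
orientation: [-1.266, 1.173, 1.264]
force: [0.2, -0.8, -1.4]
opening: 0.0316
```

Call:
jog_arm(targets=[[0.05, 0, 0, 0, 0, 0, 0.9], [0.05, 0, 0, 0, 0, 0, 0.9]])

```text
t: 22.72
tool_pos: [0.5665, 0.0823, 0.094]
orientation: [-1.266, 1.173, 1.264]
force: [-1.4, -0.2, 0.6]
opening: 0.0318
```

Light contact, about 2.4 N. Now I release.

Call:
jog_arm(targets=[[0, 0, 0, 0, 0, 0, 0.75], [0, 0, 0, 0, 0, 0, 0.6], [0, 0, 0, 0, 0, 0, 0.4], [0, 0, 0, 0, 0, 0, 0.3], [0, 0, 0, 0, 0, 0, 0.3]], squeeze=10)

```text
t: 23.35
tool_pos: [0.5665, 0.0823, 0.0939]
orientation: [-1.266, 1.173, 1.264]
force: [-0.8, -0.4, -0.1]
opening: 0.0623
```

Call:
jog_arm(targets=[[-2, 0, 0, 0, 0, 0, 0.3], [-5, 0, 0, 0, 0, 0, 0.3], [-9, 0, 0, 0, 0, 0, 0.3], [-14, 0, 0, 0, 0, 0, 0.3], [-17, 3, 8, 0, 0, 0, 0.3]])

```text
t: 23.98
tool_pos: [0.5441, 0.1341, 0.2602]
orientation: [-1.265, 1.17, 1.255]
force: [0.4, 0.5, 0.0]
opening: 0.0653
```

Call:
jog_arm(targets=[[-2, 3, 4, 0, 0, 0, 0.3], [-2, 6, 8, 0, 0, 0, 0.3], [-2, 8, 12, 0, 0, 0, 0.3], [-2, 8, 12, 0, 0, 0, 0.3]])

```text
t: 24.48
tool_pos: [0.4544, 0.2506, 0.2814]
orientation: [-1.268, 1.166, 1.257]
force: [0.9, -0.1, -0.2]
opening: 0.0648
```

```bash
python3 - <<'E'
from h import *
from plant import optics
st()
c=optics.read_camera("side");crop(c,260,180,160,120,5,"pics/q_side.png")
c=optics.read_camera("top");crop(c,330,120,110,140,4,"pics/q_top.png");cv2.imwrite("pics/q_full.png",c["frame"][:,:,::-1])
E
```

```text
t 24.48 pos [0.4544 0.2506 0.2814] F [ 0.9  -0.09 -0.16] op 0.0648 q [ 0.41 -0.12  1.62 -0.    1.63 -1.24]
```

View pics/q_side.png

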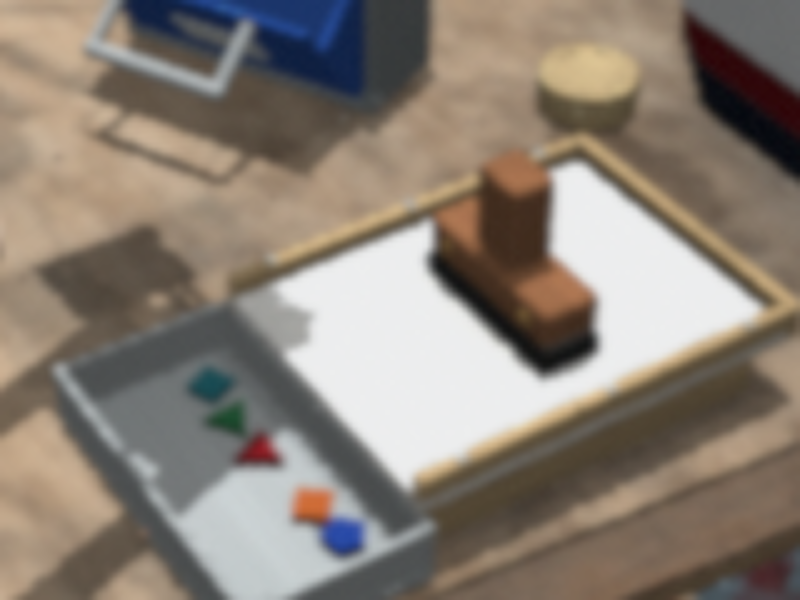

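View pics/q_full.png

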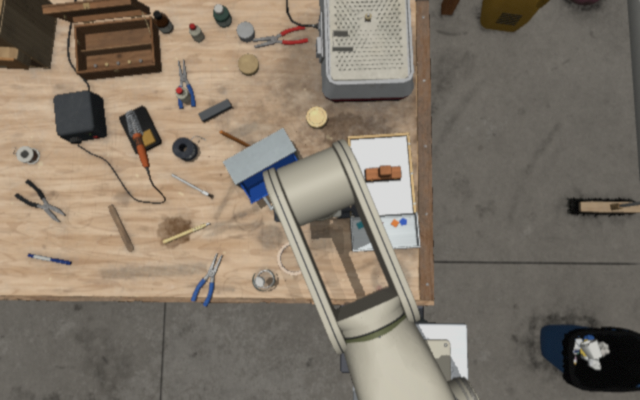

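The scraper stands upright on the board (515,265 in the side crop) and all five chips lie flat in the tray. In the top view the tin, jar and ring are where they started. The gripper touches nothing, so I'm handing the job in.

```bash
python3 -c "
from plant import ticket
print(ticket.close_job())"
```

```text
the job is handed in; nothing more can be done
None
```

The job is done and handed in at about 24.5 s of the 70 s allowed.

- **Bin and scraper:** I tilted the bin forward by its handle to about 0.65 rad, its stop, then took the scraper by its grip and drew it out along the bin.
- **Wiping:** I wiped the board in two passes, first the right side (orange and blue), then the left (dark green, dark red and teal). The readings put the press mostly at 6 to 9.5 N, a lip yield of about 1 to 1.6 mm. Force was only read between moves, so a brief peak within a move would not show.
- **Release:** I stood the scraper near the board's centre at about 2.4 N of contact, then opened the fingers and backed the arm away.

**Last checks:** The final side picture shows all five chips lying flat in the tray and the scraper upright on the board. In the top picture the tin and the objects I took for the bottle and foil are where they started, and the measured force on the gripper is close to zero.

**What went wrong or disagreed:**
- **Joint limits:** Backing off from the bin handle brought joints 2 and 3 right up to their range limits for a moment; I moved away at once.
- **Wrong sign:** Between the passes I moved sideways the wrong way once. The block was nearly 60 mm above the board and touched nothing.
- **Camera difference:** The two cameras placed the chips up to about 5 mm apart, which did not affect the wiping.

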